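Set and lock the dosing pump

ROBOT

A 6-joint arm with a two-finger parallel gripper is mounted at the origin on the work surface. World frame = base frame: x ahead of the robot, y to its left, z up, the work surface at z = 0. Lengths are in m, angles in rad, forces in N, time in s.
With the tool pointing down it reaches from about 0.4 to 0.825 m from the base axis. Payload 7 kg.
Tool frame: the origin (TCP) lies midway between the tips of the shut fingers; the grasp point (between the pads) lies 19 mm behind it; z points along the fingers, y is the line along which they close (so a half turn about z gives the same grasp; the last joint's range is limited). The gripper opens to 88 mm and grips with 3 to 60 N. Pads are 19 mm wide; open, the fingers measure 130 mm over their backs; the gripper's body (78 mm by 193 mm) begins 47 mm behind the grasp point.
Start: joints at [-0.981, 0.359, 0.012, 0, -1.224, -0.288], TCP at [0.201, -0.644, 0.2] pointing down, gripper open.
Joint ranges: [-3.07, 3.07], [-1.43, 2.12], [-1.02, 1.25], [-3.03, 1.67], [-3.05, -0], [-3.03, 3.03]. Speed limits (rad/s): [2.39, 2.39, 3.01, 3.14, 3.14, 3.14].

INTERFACE

Orientations are given as [roll, pitch, yaw] about the fixed x, y, z axes, in that order (R = Rz(yaw) Ry(pitch) Rx(roll)).
In Python, from station import get_state, grab_frame, calibration, job_done, boxes_of, regions_of, spot_point gives the robot as it stands. The module is installed in compiled form; this text tells all that it offers.
- The arm moves only by the tool arm_command, never from a script. Its argument "commands" is a list of rows, each an object of numbers: "tx", "ty", "tz": the shift along the tool's x, y, z each as a share of 25 cm, from -1 to 1; "twist": the turn about the tool's z as a share of 180 degrees, from -1 to 1. A call has exactly 8 rows; each row is the pose to reach, as a shift and turn from the pose commanded when the call began, along the tool's axes at that moment, turning the shorter way round; what a row does not reach only later rows make up. A row lasts 1/12 s, in which the tool goes at most 41.7 mm and 7.16 degrees, less where a joint would pass 70% of its speed; a pose out of reach is approached as far as the arm can. A call with a number of a shift or a turn outside -1 to 1 is refused whole. A call with a gripper value outside its range is refused whole. "claw" is the opening, from 0 (shut) to 1 (fully open), set as the call begins (left out, the last holds). The fingers move at their own pace and stop on an object; "grip_force" is the grip in N (left out, the last holds). Time passes only in rows, so rows that repeat a pose let the fingers close, or fill a call up. It gives the time, the measured TCP pose, the force, the opening and the grip force at its end, in the units of the state.
- get_state(): the state, without advancing time (a new reading comes with each control period).
- grab_frame(name): name is "side" or "top" or "wrist"; returns the picture (480x640x3 uint8, red, green, blue); there is no depth.
- calibration(name): a dict with "camera_matrix" (3x3 intrinsics, pixels), "extrinsics" (4x4, takes a point from camera to world coordinates). Camera axes: x right, y down, z forward; pixel columns grow to the right and rows downward; lengths in m; the calibration is good to about 2 mm. A picture is of the moment at which its call begins: read the wrist's pose just before it. calibration takes no time and is no camera call; for the wrist camera it gives the pose at the moment of the call.
- job_done(): hands the job in; it is judged then, once.
Trained networks look in the newest picture that a camera, given by its name, has taken for a name from the list of things; names that differ only in an ending like _2 or _b are one class to them, and where a whole thing is asked for, a point or a joint stands for the part that bears it (a point fixed in the world has none). Each returns a list of dicts, best first, with "score" (0 to 1); they miss things now and then, are a little off and sometimes report something else, mostly with a low value. They report only what shows in the picture. A call takes as long as a camera call.
- boxes_of(query, camera): "rect" ([left, top, right, bottom] in pixels, round what is visible of it).
- regions_of(query, camera): "region" (480x640 bool, what is visible of it) and "rect" ([left, top, right, bottom] in pixels, round what is visible of it).
- spot_point(query, camera): "uv" ([column, row] in pixels: a listed point, or the origin of a listed thing).
The state is a dict: "t": time; "q": joint angles; "qd": joint speeds; "joint_efforts": joint torques, N m; "eef_pos": TCP position; "ee_rot": TCP orientation; "force": force on the tool from outside, world axes, zero at the start; "moment": the same for the moment, N m; "width": finger opening in m; "gripper_force": force on a finger pad.
Only numpy, scipy, OpenCV 4.12 (cv2) and the standard library are available. Lean on these libraries where they do the work, as an engineer would, in place of code of your own. Each camera call takes 0.05 s, during which the arm holds its last target. There are 200 camera calls.

TASK

On the dosing pump, turn the black bar knob until its pointer lines up with the fixed steel index finger. Then, with the knob left at that setting, push the lock ring under it clockwise by its upright fin until it is firmly hand-tight (about 10 N at the fin), without forcing it, and let go. Leave everything else on the bench where it is.

Things in the scene. Friction and masses are not known exactly. Their poses are not given: they have to be found in the camera images.
- pump: White dosing pump, a box 180 x 180 x 70 mm fixed to the bench; origin at the centre of its underside, z up. The common vertical axis of knob and lock ring passes through the origin. A steel index finger (up to 103 mm above the bench) stands on the top on the +x side and points inwards at the knob. A pump head 52 mm wide stands out 34 mm from its -y side.
- knob_grip (a point): On the knob's axis, 127 mm above the bench, where to grip: a black upright bar 14 mm thick, 55 mm long, from 102 to 140 mm above the bench. x axis: along the bar to its pointed end; grip across the thickness (y). Below it is a skirt 33 mm in radius, 94 to 102 mm high. Keep the fingertips at 108 mm or higher to clear skirt, index and fin.
- knob_pointer (a point): Tip of the pointer nose on the knob's skirt, 39 mm from the axis, 99 mm above the bench, below the bar's pointed end.
- index_tip (a point): Tip of the fixed index finger, 42 mm from the axis on the pump's +x side, 99 mm above the bench. The knob is set when the pointer faces it.
- knob (a joint): Knob angle in rad: 0 = pointer in line with the index, positive = turned clockwise from above. It starts 0.45 to 1.3 rad clockwise of the index, turns with about 0.1 N m of steady friction and stays where it is left.
- ring_center (a point): Centre of the lock ring, on the axis, 80 mm above the bench: a knurled steel disc 40 mm in radius, 74 to 86 mm high. Loose, it turns with a steady drag of 0.16 N m (2.3 N at the fin) until it takes up, at a place not known beforehand, 0.4 to 2 rad clockwise of its start, the fin then being roughly on the pump's +y side.
- fin_top (a point): Centre of the top of the lock ring's upright steel fin, 107 mm above the bench, 69 mm from the axis. The fin is 22 mm long radially (58 to 80 mm from the axis) and 10 mm thick along the turning direction, its flanks free from 85 to 107 mm above the bench. y axis: outwards; x axis: clockwise, tightening. Beyond 43 mm from the axis fingertips beside the fin may go down to 80 mm.
- lock_load (a joint): Clamping load of the lock ring as the twist of its seat, rad: 0 while loose, 0.01 per 0.16 N m, small beside the reading's noise. After take-up the push at the fin rises by 2 to 3 N per mm. 10 N at the fin is right; below 7 N is not tight, above 17 N spoils the thread. Let go, the ring springs back slightly and stays put.
- beaker: Glass beaker, 68 mm wide, 85 mm high, beside the pump head; origin at the centre of its underside. Bystander.
- jar: White jar, 48 mm wide, 75 mm high, on the pump's +y side; origin at the centre of its underside. Bystander.
- screwdriver: Screwdriver, 160 mm long, lying on the bench. Bystander.
- reagent: Amber reagent bottle, 84 mm wide, 170 mm high; origin under its centre. Bystander.
- cylinder_glass: Measuring cylinder, foot 66 mm wide, 190 mm high; origin under its centre. Bystander.
- carton: Small carton 90 x 60 x 45 mm; origin under its centre. Bystander.

How it is judged:
On the way, in this order (a step that is already met when the one before it is completed fails the run):
1. the knob's pointer stands at the index (within 0.12 rad, 7 degrees), the lock ring still loose (value of joint knob between -0.12 and 0.12 rad and value of joint lock_load below 0.005 rad and velocity of joint knob between -0.1 and 0.1 rad/s), for 0.2 s.
2. the lock ring is drawn tight (at least 0.45 N m, about 6.5 N at the fin) with the knob still at its setting (value of joint knob between -0.12 and 0.12 rad and value of joint lock_load above 0.018 rad), for 0.05 s.
At the end, for the whole second after the job is handed in: The knob's pointer is within 0.12 rad (7 degrees) of the index, the lock ring has been left tight (lock_load above 0.005 rad after springing back) and at rest (value of joint knob between -0.12 and 0.12 rad and value of joint lock_load above 0.005 rad and velocity of joint lock_load below 0.05 rad/s); the robot touches nothing.
It fails at once if the lock ring is forced (lock_load above 0.065 rad: more than about 1.2 N m, 17 N at the fin) (value of joint lock_load above 0.065 rad).
It fails at once if a bystander is moved by more than 20 mm (distance of any of beaker, jar, screwdriver, reagent, cylinder_glass, carton from where it was at the start of the episode above 0.02 m).
It also fails if it takes over 70 s, if anything falls off the work surface, if the arm or the gripper's body presses on something with over 40 N, if the wrist force passes 120 N, or if a joint passes its speed limit or range.

## Working session

There is one attempt and no reset: what is moved stays moved. The work goes in short steps, Python scripts to look and compute and a tool call to move; the robot and the scene stay as the last step left them, time stands still between calls to the robot, and variables do not carry over. Pictures are saved under pics/ and viewed, at most 10 in all, crops included, and the job is handed in when it is done.

Besides the shell and the picture viewer there is one more tool, called after "Request:" by a JSON object that holds its "op" and its "data", one argument or row to a line. arm_command: Moves the arm, as the interface text tells. Shift numbers are shares of 25 cm and turn numbers shares of 180 degrees, none past 1 either way. Its arguments: {"type":"object","properties":{"commands":{"type":"array"},"claw":{"type":"number"},"grip_force":{"type":"number"}},"required":["commands"]}

```bash
mkdir -p pics; cat > h.py <<'E'
import numpy as np, cv2
from station import *
def ray(cam,uv,z,c=None):
    c=c or calibration(cam); K=np.array(c["camera_matrix"]);T=np.array(c["extrinsics"])
    d=T[:3,:3]@np.linalg.solve(K,[uv[0],uv[1],1]); o=T[:3,3]
    return o+d*(z-o[2])/d[2]
Z=dict(pump=0,knob_grip=.127,knob_pointer=.099,index_tip=.099,ring_center=.08,fin_top=.107,beaker=0,jar=0,screwdriver=0.01,reagent=0,cylinder_glass=0,carton=0)
def look(cam,names,save=None):
    c=calibration(cam); im=grab_frame(cam)
    if save: cv2.imwrite("pics/"+save,im[:,:,::-1])
    out={}
    for n in names:
        r=spot_point(n,cam)
        if r:
            p=ray(cam,r[0]["uv"],Z[n],c); out[n]=p
            print(cam,n,round(r[0]["score"],2),np.round(r[0]["uv"]),np.round(p,4))
        else: print(cam,n,None)
    return out
E
python3 - <<'E'
from h import *
look("top",list(Z),"top0.png")
look("side",["knob_grip","knob_pointer","index_tip","fin_top","pump","jar"],"side0.png")
s=get_state();print(s["t"],s["eef_pos"],s["ee_rot"],s["force"])
E
```

```text
top pump 0.62 [274. 243.] [0.5627 0.0622 0.    ]
top knob_grip 0.66 [271. 237.] [0.558  0.0557 0.127 ]
top knob_pointer 0.88 [284. 229.] [0.5813 0.027  0.099 ]
top index_tip None
top ring_center 0.79 [273. 239.] [0.561  0.0552 0.08  ]
top fin_top 0.83 [253. 261.] [0.5009 0.097  0.107 ]
top beaker 0.61 [346. 235.] [ 0.5896 -0.1286  0.    ]
top jar 0.65 [208. 256.] [0.5242 0.2323 0.    ]
top screwdriver 0.73 [447. 289.] [ 0.4519 -0.3884  0.01  ]
top reagent 0.65 [162. 204.] [0.6612 0.3657 0.    ]
top cylinder_glass 0.91 [483. 235.] [ 0.597  -0.4896  0.    ]
top carton 0.62 [141. 301.] [0.4015 0.3975 0.    ]
side knob_grip 0.88 [297. 259.] [0.5585 0.0441 0.127 ]
side knob_pointer 0.84 [292. 263.] [0.5773 0.0259 0.099 ]
side index_tip 0.85 [276. 268.] [0.6065 0.0516 0.099 ]
side fin_top 0.84 [316. 284.] [0.5046 0.0904 0.107 ]
side pump 0.76 [299. 307.] [0.5532 0.0608 0.    ]
side jar 0.72 [283. 359.] [0.5412 0.2179 0.    ]
1.0 [ 0.20061566 -0.64449509  0.19958425] [-3.14154706e+00 -1.34143442e-06 -2.83979757e+00] [0.01567037 0.18920142 0.16216074]
```

View pics/top0.png

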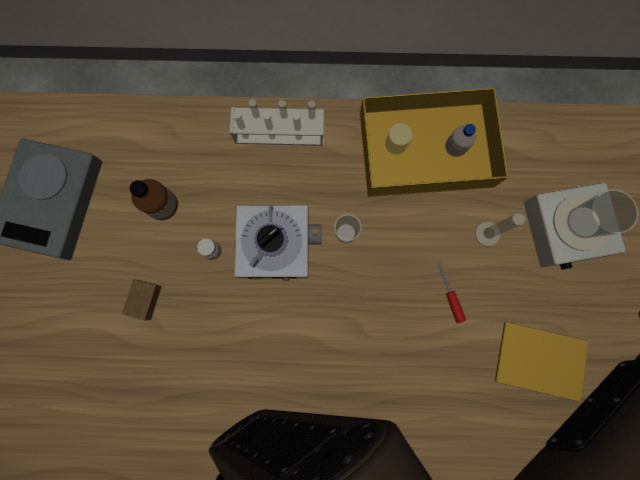

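View pics/side0.png

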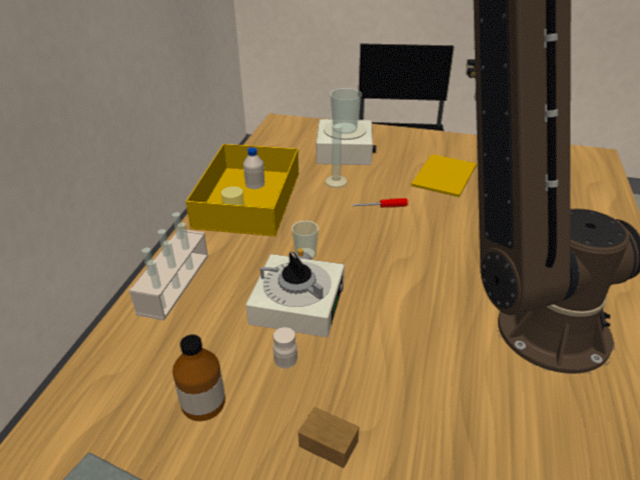

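The top view shows the pump at about (272,241). The pointed end of the knob is at (284,229), the index at (270,210) and the fin at (254,263). The side view agrees. So the axis is near (0.559, 0.053), the pointer is about 50° clockwise of the index, and the fin is at about 145°. I'm moving above the pump.

Request:
{"op": "arm_command", "data": {
  "commands": [
    {"tx": -0.09, "ty": 0.09, "tz": -0.1},
    {"tx": -0.18, "ty": 0.18, "tz": -0.2},
    {"tx": -0.27, "ty": 0.28, "tz": -0.3},
    {"tx": -0.36, "ty": 0.37, "tz": -0.4},
    {"tx": -0.45, "ty": 0.46, "tz": -0.4},
    {"tx": -0.54, "ty": 0.56, "tz": -0.4},
    {"tx": -0.63, "ty": 0.65, "tz": -0.4},
    {"tx": -0.73, "ty": 0.74, "tz": -0.4}
  ],
  "claw": 1
}}

```text
invalid input
```

Request:
{"op": "arm_command", "data": {
  "commands": [
    {"tx": -0.09, "ty": 0.09},
    {"tx": -0.18, "ty": 0.18},
    {"tx": -0.27, "ty": 0.28},
    {"tx": -0.36, "ty": 0.37},
    {"tx": -0.45, "ty": 0.46},
    {"tx": -0.54, "ty": 0.56},
    {"tx": -0.63, "ty": 0.65},
    {"tx": -0.73, "ty": 0.74}
  ]
}}

```text
invalid input
```

Request:
{"op": "arm_command", "data": {
  "commands": [
    {"tx": -0.09, "ty": 0.09, "twist": 0.035},
    {"tx": -0.18, "ty": 0.18, "twist": 0.07},
    {"tx": -0.27, "ty": 0.28, "twist": 0.105},
    {"tx": -0.36, "ty": 0.37, "twist": 0.14},
    {"tx": -0.45, "ty": 0.46, "twist": 0.175},
    {"tx": -0.54, "ty": 0.56, "twist": 0.21},
    {"tx": -0.63, "ty": 0.65, "twist": 0.245},
    {"tx": -0.73, "ty": 0.74, "twist": 0.28}
  ]
}}

```text
invalid input
```

```bash
python3 - <<'E'
from h import *
s=get_state();print(s["t"],s["eef_pos"],s["ee_rot"],s["q"])
look("wrist",["pump","knob_grip","knob_pointer","index_tip","ring_center","fin_top"],"w0.png")
E
```

```text
1.0 [ 0.20061566 -0.64449509  0.19958425] [-3.14154706e+00 -1.34143442e-06 -2.83979757e+00] [-9.80899037e-01  3.58585356e-01  1.19247570e-02  1.51419253e-05
 -1.22409239e+00 -2.88107354e-01]
wrist pump None
wrist knob_grip None
wrist knob_pointer None
wrist index_tip None
wrist ring_center None
wrist fin_top None
```

View pics/w0.png

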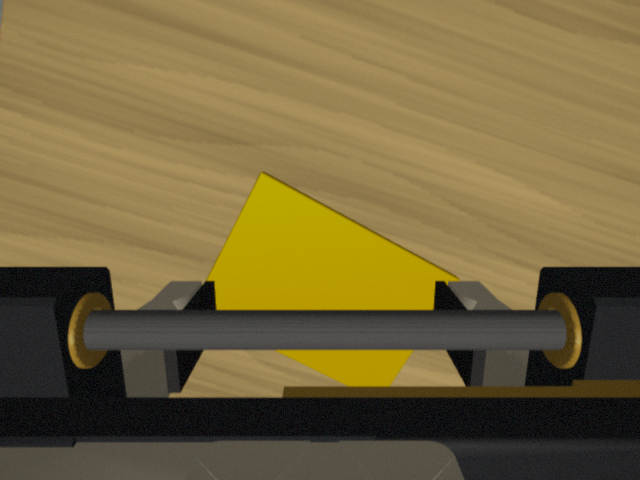

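All three moves were refused, so the wrist image only shows the yellow sheet on the bench between the fingers (fingertips near rows 280–390). Every row probably needs all four fields.

Request:
{"op": "arm_command", "data": {
  "commands": [
    {"tx": -0.09, "ty": 0.09, "tz": -0.1, "twist": 0},
    {"tx": -0.18, "ty": 0.18, "tz": -0.2, "twist": 0},
    {"tx": -0.27, "ty": 0.28, "tz": -0.3, "twist": 0},
    {"tx": -0.36, "ty": 0.37, "tz": -0.4, "twist": 0},
    {"tx": -0.45, "ty": 0.46, "tz": -0.4, "twist": 0},
    {"tx": -0.54, "ty": 0.56, "tz": -0.4, "twist": 0},
    {"tx": -0.63, "ty": 0.65, "tz": -0.4, "twist": 0},
    {"tx": -0.73, "ty": 0.74, "tz": -0.4, "twist": 0}
  ]
}}

```text
t: 2.02
eef_pos: [0.3201, -0.4122, 0.3]
ee_rot: [-3.141, 0.001, -2.84]
force: [1.4, -0.5, -1.0]
width: 0.0877
gripper_force: 0.0
```

Request:
{"op": "arm_command", "data": {
  "commands": [
    {"tx": -0.09, "ty": 0.09, "tz": 0, "twist": 0},
    {"tx": -0.18, "ty": 0.18, "tz": 0, "twist": 0},
    {"tx": -0.27, "ty": 0.28, "tz": 0, "twist": 0},
    {"tx": -0.36, "ty": 0.37, "tz": 0, "twist": 0},
    {"tx": -0.45, "ty": 0.46, "tz": 0, "twist": 0},
    {"tx": -0.54, "ty": 0.56, "tz": 0, "twist": 0},
    {"tx": -0.63, "ty": 0.65, "tz": 0, "twist": 0},
    {"tx": -0.73, "ty": 0.74, "tz": 0, "twist": 0}
  ]
}}

```text
t: 2.68
eef_pos: [0.4393, -0.1812, 0.3001]
ee_rot: [-3.141, 0.001, -2.84]
force: [1.0, -0.8, 0.3]
width: 0.0874
gripper_force: 0.0
```

Request:
{"op": "arm_command", "data": {
  "commands": [
    {"tx": -0.07, "ty": 0.07, "tz": 0, "twist": 0.035},
    {"tx": -0.14, "ty": 0.14, "tz": 0, "twist": 0.07},
    {"tx": -0.21, "ty": 0.21, "tz": 0, "twist": 0.105},
    {"tx": -0.28, "ty": 0.28, "tz": 0, "twist": 0.14},
    {"tx": -0.36, "ty": 0.37, "tz": 0, "twist": 0.175},
    {"tx": -0.44, "ty": 0.46, "tz": 0, "twist": 0.21},
    {"tx": -0.52, "ty": 0.54, "tz": 0, "twist": 0.245},
    {"tx": -0.52, "ty": 0.54, "tz": 0, "twist": 0.28}
  ]
}}

```text
t: 3.35
eef_pos: [0.5248, -0.0117, 0.299]
ee_rot: [3.141, -0.0, 2.561]
force: [1.1, -0.0, -0.2]
width: 0.0876
gripper_force: 0.0
```

```bash
python3 - <<'E'
from h import *
s=get_state();print(s["t"],s["eef_pos"],s["ee_rot"],s["q"])
look("wrist",["pump","knob_grip","knob_pointer","index_tip","ring_center","fin_top"],"w1.png")
E
```

```text
3.35 [ 0.52483183 -0.01174535  0.29903264] [ 3.14136237e+00 -2.45296424e-04  2.56072224e+00] [ 3.51365793e-01  5.82286657e-02 -1.48686149e-01 -3.41510143e-04
 -1.36384282e+00 -2.50296239e+00]
wrist pump 0.7 [395. 181.] [0.5601 0.0616 0.    ]
wrist knob_grip 0.58 [417. 197.] [0.5583 0.0607 0.127 ]
wrist knob_pointer None
wrist index_tip 0.96 [436. 234.] [0.6053 0.061  0.099 ]
wrist ring_center 0.97 [406. 192.] [0.5599 0.0592 0.08  ]
wrist fin_top 0.69 [411. 114.] [0.4981 0.0945 0.107 ]
```

View pics/w1.png

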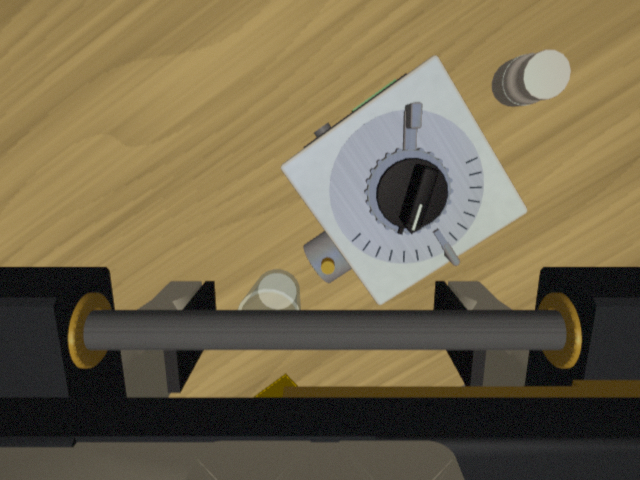

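The wrist view shows the knob centre at about (413,193), the pointer nose at (403,231), the index tip at (437,233) and the fin top at (413,110). Next I'll compute the angles.

```bash
python3 - <<'E'
from h import *
a=ray("wrist",(406,192),.08); 
for n,uv,z in [("ptr",(403,231),.099),("idx",(436,233),.099),("fin",(413,110),.107),("grip",(417,197),.127),("knobtop line a",(421,206),.14),("line b",(415,230),.14)]:
    p=ray("wrist",uv,z); d=p-a; print(n,p.round(4),np.hypot(*d[:2]).round(4),np.degrees(np.arctan2(d[1],d[0])).round(1))
print(a)
r=regions_of("pump","wrist")
for x in r[:1]:
    m=x["region"].astype(np.uint8); c=max(cv2.findContours(m,0,2)[0],key=cv2.contourArea); print(x["score"],cv2.minAreaRect(c))
E
```

```text
ptr [0.584  0.0323 0.099 ] 0.0347 -40.9
idx [0.6027 0.0575 0.099 ] 0.045 3.2
fin [0.4936 0.0935 0.107 ] 0.0748 149.0
grip [0.5561 0.0567 0.127 ] 0.0023 134.9
knobtop line a [0.5613 0.0544 0.14  ] 0.0036 -10.8
line b [0.5764 0.0399 0.14  ] 0.024 -39.1
[0.55776594 0.05501739 0.08      ]
0.97 ((393.39007568359375, 191.85971069335938), (191.12539672851562, 216.76010131835938), 58.62699890136719)
```

Request:
{"op": "arm_command", "data": {
  "commands": [
    {"tx": -0.03, "ty": 0.05, "tz": 0.05, "twist": 0.01},
    {"tx": -0.06, "ty": 0.1, "tz": 0.1, "twist": 0.02},
    {"tx": -0.09, "ty": 0.15, "tz": 0.15, "twist": 0.03},
    {"tx": -0.12, "ty": 0.2, "tz": 0.2, "twist": 0.04},
    {"tx": -0.16, "ty": 0.25, "tz": 0.25, "twist": 0.05},
    {"tx": -0.2, "ty": 0.3, "tz": 0.3, "twist": 0.05},
    {"tx": -0.2, "ty": 0.3, "tz": 0.3, "twist": 0.05},
    {"tx": -0.2, "ty": 0.3, "tz": 0.3, "twist": 0.05}
  ]
}}

```text
t: 4.42
eef_pos: [0.6057, 0.0198, 0.2234]
ee_rot: [-3.139, -0.001, 2.407]
force: [0.1, -0.6, -1.0]
width: 0.0873
gripper_force: 0.0
```

```bash
python3 - <<'E'
from h import *
s=get_state();print(s["t"],s["eef_pos"],s["ee_rot"],s["q"])
look("wrist",["knob_grip","knob_pointer","index_tip","ring_center","fin_top"],"w2.png")
E
```

```text
4.4167 [0.60574696 0.01980023 0.22336967] [-3.13945734e+00 -1.17022139e-03  2.40698633e+00] [ 3.54642186e-01  2.33544670e-01 -1.08846282e-01 -5.10890770e-05
 -1.23083985e+00 -2.66002649e+00]
wrist knob_grip 0.65 [323. 138.] [0.5583 0.06   0.127 ]
wrist knob_pointer 0.81 [321. 193.] [0.5867 0.0319 0.099 ]
wrist index_tip 0.82 [367. 182.] [0.6037 0.0627 0.099 ]
wrist ring_center 0.85 [323. 140.] [0.5599 0.0583 0.08  ]
wrist fin_top 0.94 [303.  32.] [0.499  0.0958 0.107 ]
```

View pics/w2.png

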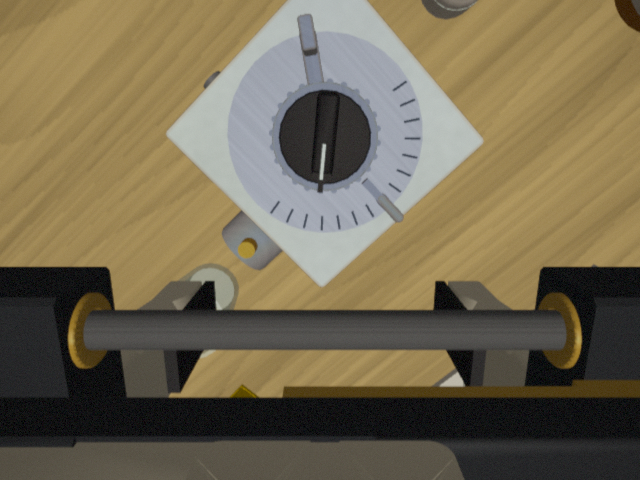

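The wrist view shows the skirt centre at (325,137), the pointer tip at (320,190), the index tip at (366,181), pump corners at (167,132), (483,138) and (322,286), and the fin top at about (309,42).

```bash
python3 - <<'E'
from h import *
c=calibration("wrist"); R=lambda uv,z:ray("wrist",uv,z,c)
L,Rr,B=[R(u,.07) for u in [(167,132),(483,138),(322,286)]]
print(((L+Rr)/2).round(4),[ (np.linalg.norm(v).round(4),np.degrees(np.arctan2(v[1],v[0])).round(1)) for v in (Rr-B,L-B)])
print("ring",R((325,136),.08),"skirt",R((325,137),.102))
a=np.array([.559,.0585,0])
for n,uv,z in [("ptr",(320,190),.099),("idx",(366,181),.099),("fin",(309,42),.107),("bar",(321,176),.14),("bar2",(329,94),.14)]:
    p=R(uv,z); d=p-a; print(n,p.round(4),np.hypot(*d[:2]).round(4),np.degrees(np.arctan2(d[1],d[0])).round(1))
E
```

```text
[0.5592 0.0629 0.07  ] [(np.float64(0.1782), np.float64(92.2)), (np.float64(0.1774), np.float64(-178.7))]
ring [0.55941353 0.06218602 0.08      ] skirt [0.55970208 0.06182954 0.102     ]
ptr [0.5857 0.0333 0.099 ] 0.0367 -43.3
idx [0.6037 0.0631 0.099 ] 0.0449 5.9
fin [0.5067 0.0953 0.107 ] 0.0639 144.9
bar [0.5756 0.0438 0.14  ] 0.0221 -41.5
bar2 [0.5419 0.0811 0.14  ] 0.0283 127.2
```

Request:
{"op": "arm_command", "data": {
  "commands": [
    {"tx": 0.08, "ty": 0, "tz": 0, "twist": 0.01},
    {"tx": 0.16, "ty": 0, "tz": 0, "twist": 0.02},
    {"tx": 0.246, "ty": 0, "tz": 0.04, "twist": 0.03},
    {"tx": 0.246, "ty": 0, "tz": 0.13, "twist": 0.03},
    {"tx": 0.246, "ty": 0, "tz": 0.23, "twist": 0.03},
    {"tx": 0.246, "ty": 0, "tz": 0.33, "twist": 0.03},
    {"tx": 0.246, "ty": 0, "tz": 0.42, "twist": 0.03},
    {"tx": 0.246, "ty": 0, "tz": 0.45, "twist": 0.03}
  ]
}}

```text
t: 5.38
eef_pos: [0.5584, 0.0611, 0.1095]
ee_rot: [-3.139, -0.002, 2.312]
force: [-0.6, -0.8, -0.9]
width: 0.0874
gripper_force: 0.0
```

Request:
{"op": "arm_command", "data": {
  "commands": [
    {"tx": 0, "ty": 0, "tz": 0, "twist": 0},
    {"tx": 0, "ty": 0, "tz": 0, "twist": 0},
    {"tx": 0, "ty": 0, "tz": 0, "twist": 0},
    {"tx": 0, "ty": 0, "tz": 0, "twist": 0},
    {"tx": 0, "ty": 0, "tz": 0, "twist": 0},
    {"tx": 0, "ty": 0, "tz": 0, "twist": 0},
    {"tx": 0, "ty": 0, "tz": 0, "twist": 0},
    {"tx": 0, "ty": 0, "tz": 0, "twist": 0}
  ],
  "claw": 0.3,
  "grip_force": 12
}}

```text
t: 6.05
eef_pos: [0.5605, 0.0616, 0.1124]
ee_rot: [3.141, 0.0, 2.312]
force: [1.0, -0.4, 0.1]
width: 0.0397
gripper_force: 0.0
```

Request:
{"op": "arm_command", "data": {
  "commands": [
    {"tx": 0, "ty": 0, "tz": 0, "twist": 0},
    {"tx": 0, "ty": 0, "tz": 0, "twist": 0},
    {"tx": 0, "ty": 0, "tz": 0, "twist": 0},
    {"tx": 0, "ty": 0, "tz": 0, "twist": 0},
    {"tx": 0, "ty": 0, "tz": 0, "twist": 0},
    {"tx": 0, "ty": 0, "tz": 0, "twist": 0},
    {"tx": 0, "ty": 0, "tz": 0, "twist": 0},
    {"tx": 0, "ty": 0, "tz": 0, "twist": 0}
  ],
  "claw": 0,
  "grip_force": 15
}}

```text
t: 6.72
eef_pos: [0.5598, 0.0611, 0.1119]
ee_rot: [-3.14, -0.0, 2.312]
force: [-2.3, -3.5, 1.5]
width: 0.0129
gripper_force: 15.0
```

```bash
python3 - <<'E'
from h import *
s=get_state();print(s)
E
```

```text
{'t': 6.7167, 'q': array([ 4.56375576e-01,  2.50787068e-01, -3.56724011e-01,  1.27787498e-04,
       -9.64436127e-01, -2.85654393e+00]), 'qd': array([ 6.72043472e-05, -1.18696542e-03,  1.62229738e-03,  5.93745289e-04,
       -7.07374638e-04, -1.16259672e-03]), 'joint_efforts': array([ 1.44413408e+00, -4.52210927e+01,  2.72697723e+01,  5.68940744e+00,
        1.37443576e+00, -3.00654741e-03]), 'eef_pos': array([0.55984732, 0.06113792, 0.11192501]), 'ee_rot': array([-3.14045871e+00, -2.22944199e-04,  2.31229338e+00]), 'force': array([-2.29115121, -3.46624226,  1.49227074]), 'moment': array([-1.20651971,  1.02391516,  0.02202169]), 'gripper_force': 15.000375509262085, 'width': 0.01288661312249413}
```

Request:
{"op": "arm_command", "data": {
  "commands": [
    {"tx": 0, "ty": -0.004, "tz": 0, "twist": -0.03},
    {"tx": 0, "ty": -0.004, "tz": 0, "twist": -0.065},
    {"tx": 0, "ty": -0.004, "tz": 0, "twist": -0.1},
    {"tx": 0, "ty": -0.004, "tz": 0, "twist": -0.135},
    {"tx": 0, "ty": -0.004, "tz": 0, "twist": -0.17},
    {"tx": 0, "ty": -0.004, "tz": 0, "twist": -0.205},
    {"tx": 0, "ty": -0.004, "tz": 0, "twist": -0.24},
    {"tx": 0, "ty": -0.004, "tz": 0, "twist": -0.275}
  ],
  "grip_force": 30
}}

```text
t: 7.38
eef_pos: [0.5614, 0.0617, 0.1133]
ee_rot: [3.14, 0.004, -3.101]
force: [-0.7, 1.1, 6.1]
width: 0.0004
gripper_force: 2.6
```

Request:
{"op": "arm_command", "data": {
  "commands": [
    {"tx": 0, "ty": 0, "tz": 0, "twist": 0},
    {"tx": 0, "ty": 0, "tz": 0, "twist": 0},
    {"tx": 0, "ty": 0, "tz": 0, "twist": 0},
    {"tx": 0, "ty": 0, "tz": 0, "twist": 0},
    {"tx": 0, "ty": 0, "tz": 0, "twist": 0},
    {"tx": 0, "ty": 0, "tz": 0, "twist": 0},
    {"tx": 0, "ty": 0, "tz": 0, "twist": 0},
    {"tx": 0, "ty": 0, "tz": 0, "twist": 0}
  ]
}}

```text
t: 8.05
eef_pos: [0.5614, 0.0617, 0.1133]
ee_rot: [3.14, 0.004, -3.106]
force: [0.5, 0.2, 5.4]
width: 0.0006
gripper_force: 2.6
```

```bash
python3 - <<'E'
from h import *
s=get_state();print(s)
look("side",["knob_grip","knob_pointer","index_tip","fin_top"])
E
```

```text
{'t': 8.05, 'q': array([ 4.56389888e-01,  2.48826355e-01, -3.55990801e-01,  6.08921587e-04,
       -9.62057185e-01, -1.99206378e+00]), 'qd': array([ 7.87297413e-04,  6.46594063e-04,  8.02654025e-05, -2.92766979e-04,
       -1.52421098e-03,  7.58803290e-04]), 'joint_efforts': array([-8.22960469e-02, -4.30651045e+01,  2.35595030e+01,  5.25306746e+00,
       -6.76401285e-02, -1.79140567e-02]), 'eef_pos': array([0.56142108, 0.06174103, 0.11332186]), 'ee_rot': array([ 3.14044603,  0.00378384, -3.10612516]), 'force': array([0.54575388, 0.19698322, 5.44543085]), 'moment': array([0.00741917, 0.05434886, 0.0266198 ]), 'gripper_force': 2.6434177325791097, 'width': 0.0005725650911620359}
side knob_grip 0.73 [296. 262.] [0.5572 0.0552 0.127 ]
side knob_pointer 0.77 [289. 263.] [0.583  0.0277 0.099 ]
side index_tip 0.57 [277. 267.] [0.6056 0.0488 0.099 ]
side fin_top 0.87 [319. 286.] [0.4966 0.0959 0.107 ]
```

```bash
python3 - <<'E'
from h import *
a=grab_frame("side")[210:320,230:370]; b=grab_frame("top")[190:290,220:350]; w=grab_frame("wrist")
f=lambda i,s:cv2.resize(i,s,interpolation=cv2.INTER_CUBIC)
im=np.vstack([np.hstack([f(a,(400,300)),f(b,(400,300))]),np.hstack([f(w,(400,300)),f(w[200:420,180:480],(400,300))])])
cv2.imwrite("pics/c1.png",im[:,:,::-1])
E
```

```text
(no output)
```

View pics/c1.png

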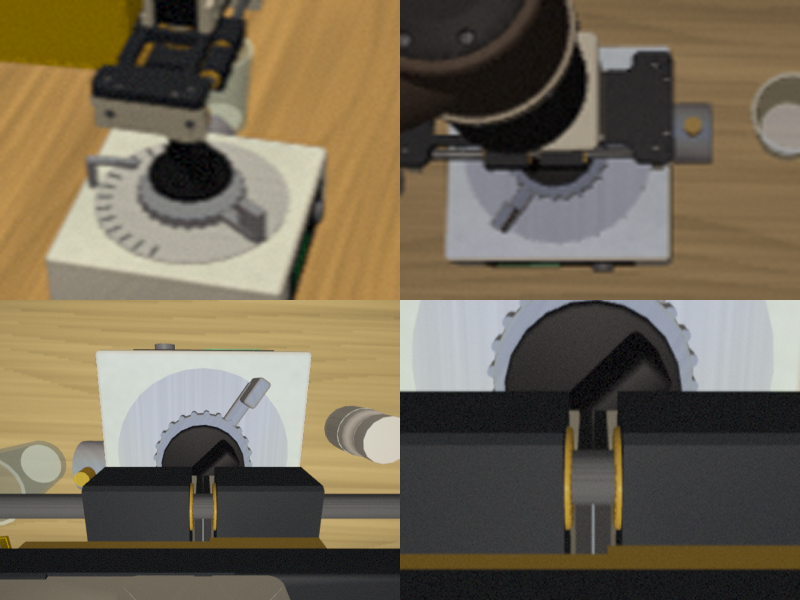

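```bash
python3 - <<'E'
from h import *
s=get_state();c=calibration("wrist");K=np.array(c["camera_matrix"]);T=np.linalg.inv(np.array(c["extrinsics"]))
P=lambda p:(lambda q:(q[:2]/q[2]).round(0))(K@(T[:3,:3]@p+T[:3,3]))
a=np.array([.5597,.0605,0]);p=s["eef_pos"]
print("tcp",P(p),"grasp",P(p+[0,0,.019]),"axis140",P(a+[0,0,.14]),"axis102",P(a+[0,0,.102]))
for t in (-47.5,132.5):
    d=np.array([np.cos(np.radians(t)),np.sin(np.radians(t)),0]); print(t,[P(a+d*.0275+[0,0,z]) for z in (.14,.102)])
for uv in [(270,320),(270,400),(240,340),(60,330)]: pass
w=grab_frame("wrist"); r=np.vstack([cv2.convertScaleAbs(cv2.resize(w[180:400,200:440],(720,580),interpolation=cv2.INTER_CUBIC),alpha=2.2,beta=15)])
cv2.imwrite("pics/c2.png",r[:,:,::-1])
E
```

```text
tcp [327. 279.] grasp [327. 294.] axis140 [324. 297.] axis102 [324. 267.]
-47.5 [array([274., 337.]), array([283., 301.])]
132.5 [array([377., 255.]), array([367., 232.])]
```

View pics/c2.png

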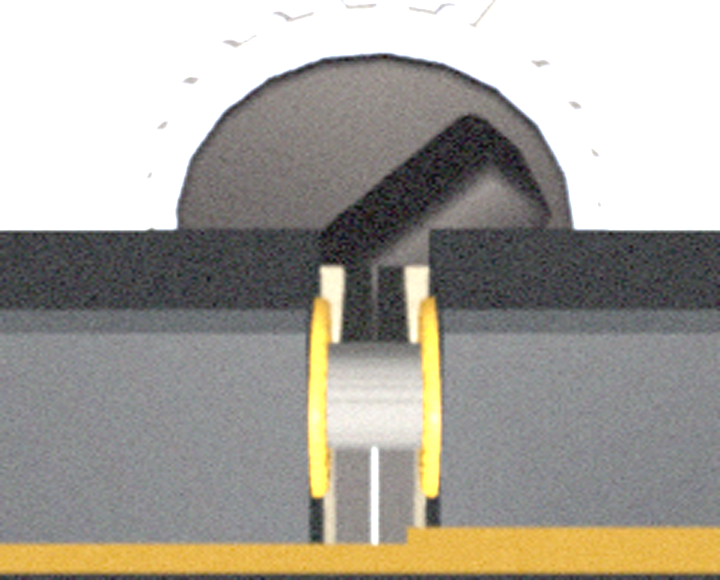

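The crop shows the bar still at about −47°. The shut fingertips at full-image (325,279) are drawn over the bar rather than around it, so the grip slipped. I'll open, lift and look again.

Request:
{"op": "arm_command", "data": {
  "commands": [
    {"tx": 0, "ty": 0, "tz": -0.04, "twist": 0},
    {"tx": 0, "ty": 0, "tz": -0.1, "twist": 0},
    {"tx": 0, "ty": 0, "tz": -0.2, "twist": 0},
    {"tx": -0.1, "ty": 0, "tz": -0.3, "twist": 0},
    {"tx": -0.2, "ty": 0, "tz": -0.36, "twist": 0},
    {"tx": -0.25, "ty": 0, "tz": -0.36, "twist": 0},
    {"tx": -0.25, "ty": 0, "tz": -0.36, "twist": 0},
    {"tx": -0.25, "ty": 0, "tz": -0.36, "twist": 0}
  ],
  "claw": 1
}}

```text
t: 9.17
eef_pos: [0.6223, 0.0633, 0.2019]
ee_rot: [3.141, -0.0, -3.107]
force: [0.1, 0.7, -0.6]
width: 0.0482
gripper_force: 0.0
```

```bash
python3 - <<'E'
from h import *
s=get_state();print(s["t"],s["eef_pos"],s["ee_rot"],s["force"])
look("wrist",["knob_grip","knob_pointer","index_tip","ring_center","fin_top"],"w3.png")
look("side",["knob_grip","knob_pointer","index_tip","fin_top"],"s3.png")
w=cv2.imread("pics/w3.png")[20:260,180:480]; s=cv2.imread("pics/s3.png")[220:320,230:370]
cv2.imwrite("pics/c3.png",np.vstack([cv2.resize(w,(500,400),interpolation=2),cv2.resize(s,(500,200+0),interpolation=2)]) if 0 else np.hstack([cv2.resize(w,(400,320),interpolation=2),cv2.resize(s,(400,320),interpolation=2)]))
E
```

```text
9.1667 [0.62234553 0.06325761 0.20189944] [ 3.14123196e+00 -2.23210915e-04 -3.10732723e+00] [ 0.06815316  0.65760345 -0.55330836]
wrist knob_grip 0.97 [322. 135.] [0.5576 0.0583 0.127 ]
wrist knob_pointer None
wrist index_tip 0.9 [329. 202.] [0.6028 0.0649 0.099 ]
wrist ring_center 0.6 [325. 138.] [0.5601 0.0605 0.08  ]
wrist fin_top None
side knob_grip 0.88 [298. 263.] [0.5541 0.0566 0.127 ]
side knob_pointer 0.81 [290. 260.] [0.5832 0.0178 0.099 ]
side index_tip 0.73 [277. 268.] [0.6026 0.0531 0.099 ]
side fin_top 0.81 [317. 287.] [0.4986 0.1007 0.107 ]
```

View pics/c3.png

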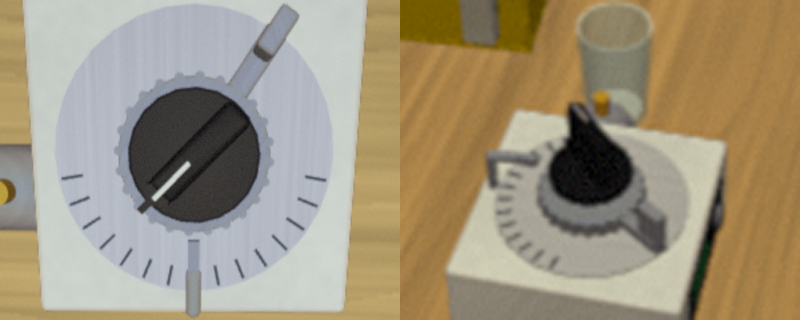

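The close view shows the knob centre at crop (194,153), pointer nose (141,210) and index tip (194,240). The side crop shows the bar nearly end-on, its top at (575,105). I'll check the bar height in the side view by projecting expected points.

```bash
python3 - <<'E'
from h import *
def P(cam,p):
    c=calibration(cam);K=np.array(c["camera_matrix"]);T=np.linalg.inv(np.array(c["extrinsics"]));q=K@(T[:3,:3]@p+T[:3,3]);return (q[:2]/q[2]).round(1)
a=np.array([.5597,.0605,0])
for t in (-47,133):
    d=np.array([np.cos(np.radians(t)),np.sin(np.radians(t)),0])
    for z in (.14,.113,.102): 
        s=P("side",a+d*.0275+[0,0,z]);w=P("wrist",a+d*.0275+[0,0,z])
        print(t,z,"side",s,"crop",((s-[230,220])/[.35,.3125]+[400,0]).round(),"wrist crop",((w-[180,20])/.75).round())
for n in ["knob_grip"]:
    for cam in ("wrist",):
        r=regions_of(n,cam); print([ (x["score"],x["rect"]) for x in r])
for r in (0,.0):
    print("skirt edge crop",[((P("wrist",a+[.033*np.cos(t),.033*np.sin(t),.102])-[180,20])/.75).round() for t in (0,1.57,3.14,4.71)])
print("fin",((P("wrist",a+[-.0565,.0396,.107])-[180,20])/.75).round())
E
```

```text
-47 0.14 side [288.7 251.9] crop [568. 102.] wrist crop [147. 202.]
-47 0.113 side [289.2 261.6] crop [569. 133.] wrist crop [151. 197.]
-47 0.102 side [289.3 265.4] crop [569. 145.] wrist crop [153. 195.]
133 0.14 side [300.1 265.9] crop [600. 147.] wrist crop [243. 116.]
133 0.113 side [300.4 275.7] crop [601. 178.] wrist crop [238. 119.]
133 0.102 side [300.5 279.6] crop [601. 191.] wrist crop [236. 120.]
[(0.79, [273.2, 82.2, 374.6, 185.5])]
skirt edge crop [array([191., 224.]), array([260., 160.]), array([196.,  88.]), array([127., 155.])]
skirt edge crop [array([191., 224.]), array([260., 160.]), array([196.,  88.]), array([127., 155.])]
fin [283.  36.]
```

The bar sits exactly where predicted (top 140 mm), so the fingers slipped under the higher force and fast twist. I'll regrip more gently and turn slowly.

Request:
{"op": "arm_command", "data": {
  "commands": [
    {"tx": 0.05, "ty": 0, "tz": 0, "twist": 0.035},
    {"tx": 0.1, "ty": 0, "tz": 0, "twist": 0.07},
    {"tx": 0.15, "ty": 0, "tz": 0, "twist": 0.105},
    {"tx": 0.2, "ty": 0, "tz": 0, "twist": 0.14},
    {"tx": 0.25, "ty": 0, "tz": 0, "twist": 0.175},
    {"tx": 0.25, "ty": 0, "tz": 0, "twist": 0.21},
    {"tx": 0.25, "ty": 0, "tz": 0, "twist": 0.245},
    {"tx": 0.25, "ty": 0, "tz": 0, "twist": 0.272}
  ],
  "claw": 0.6
}}

```text
t: 10.43
eef_pos: [0.5594, 0.061, 0.2024]
ee_rot: [3.141, 0.0, 2.316]
force: [0.5, -0.4, -0.3]
width: 0.0529
gripper_force: 0.0
```

Request:
{"op": "arm_command", "data": {
  "commands": [
    {"tx": 0, "ty": 0, "tz": 0.05, "twist": 0},
    {"tx": 0, "ty": 0, "tz": 0.12, "twist": 0},
    {"tx": 0, "ty": 0, "tz": 0.2, "twist": 0},
    {"tx": 0, "ty": 0, "tz": 0.28, "twist": 0},
    {"tx": 0, "ty": 0, "tz": 0.33, "twist": 0},
    {"tx": 0, "ty": 0, "tz": 0.365, "twist": 0},
    {"tx": 0, "ty": 0, "tz": 0.365, "twist": 0},
    {"tx": 0, "ty": 0, "tz": 0.365, "twist": 0}
  ]
}}

```text
t: 11.1
eef_pos: [0.5598, 0.0609, 0.111]
ee_rot: [-3.141, 0.0, 2.322]
force: [0.3, 0.3, 0.2]
width: 0.0529
gripper_force: 0.0
```

Request:
{"op": "arm_command", "data": {
  "commands": [
    {"tx": 0, "ty": 0, "tz": 0, "twist": 0},
    {"tx": 0, "ty": 0, "tz": 0, "twist": 0},
    {"tx": 0, "ty": 0, "tz": 0, "twist": 0},
    {"tx": 0, "ty": 0, "tz": 0, "twist": 0},
    {"tx": 0, "ty": 0, "tz": 0, "twist": 0},
    {"tx": 0, "ty": 0, "tz": 0, "twist": 0},
    {"tx": 0, "ty": 0, "tz": 0, "twist": 0},
    {"tx": 0, "ty": 0, "tz": 0, "twist": 0}
  ],
  "claw": 0.1,
  "grip_force": 10
}}

```text
t: 11.77
eef_pos: [0.5598, 0.061, 0.111]
ee_rot: [3.141, 0.0, 2.322]
force: [-0.0, 0.3, 1.1]
width: 0.0134
gripper_force: 9.9
```

Request:
{"op": "arm_command", "data": {
  "commands": [
    {"tx": 0, "ty": 0, "tz": 0, "twist": 0},
    {"tx": 0, "ty": 0, "tz": 0, "twist": 0},
    {"tx": 0, "ty": 0, "tz": 0, "twist": 0},
    {"tx": 0, "ty": 0, "tz": 0, "twist": -0.003},
    {"tx": 0, "ty": 0, "tz": 0, "twist": -0.006},
    {"tx": 0, "ty": 0, "tz": 0, "twist": -0.01},
    {"tx": 0, "ty": 0, "tz": 0, "twist": -0.015},
    {"tx": 0, "ty": 0, "tz": 0, "twist": -0.02}
  ]
}}

```text
t: 12.43
eef_pos: [0.5599, 0.0609, 0.111]
ee_rot: [3.141, 0.0, 2.386]
force: [0.7, 0.1, 0.7]
width: 0.0132
gripper_force: 10.0
```

```bash
python3 - <<'E'
from h import *
s=get_state();print({k:np.round(v,3) for k,v in s.items()})
E
```

```text
{'t': np.float64(12.433), 'q': array([ 0.456,  0.251, -0.359,  0.   , -0.96 , -2.782]), 'qd': array([-0.   , -0.   ,  0.001, -0.001,  0.001,  0.189]), 'joint_efforts': array([  0.055, -44.995,  24.027,   5.538,  -0.558,  -0.225]), 'eef_pos': array([0.56 , 0.061, 0.111]), 'ee_rot': array([3.141, 0.   , 2.386]), 'force': array([0.693, 0.121, 0.654]), 'moment': array([ 0.039, -0.503, -0.095]), 'gripper_force': np.float64(10.02), 'width': np.float64(0.013)}
```

Request:
{"op": "arm_command", "data": {
  "commands": [
    {"tx": 0, "ty": 0, "tz": 0, "twist": -0.01},
    {"tx": 0, "ty": 0, "tz": 0, "twist": -0.02},
    {"tx": 0, "ty": 0, "tz": 0, "twist": -0.03},
    {"tx": 0, "ty": 0, "tz": 0, "twist": -0.04},
    {"tx": 0, "ty": 0, "tz": 0, "twist": -0.05},
    {"tx": 0, "ty": 0, "tz": 0, "twist": -0.06},
    {"tx": 0, "ty": 0, "tz": 0, "twist": -0.07},
    {"tx": 0, "ty": 0, "tz": 0, "twist": -0.08}
  ]
}}

```text
t: 13.1
eef_pos: [0.5601, 0.0611, 0.111]
ee_rot: [3.141, 0.001, 2.638]
force: [1.8, 1.1, 1.6]
width: 0.0135
gripper_force: 10.0
```

Request:
{"op": "arm_command", "data": {
  "commands": [
    {"tx": 0, "ty": 0, "tz": 0, "twist": -0.01},
    {"tx": 0, "ty": 0, "tz": 0, "twist": -0.02},
    {"tx": 0, "ty": 0, "tz": 0, "twist": -0.03},
    {"tx": 0, "ty": 0, "tz": 0, "twist": -0.04},
    {"tx": 0, "ty": 0, "tz": 0, "twist": -0.05},
    {"tx": 0, "ty": 0, "tz": 0, "twist": -0.06},
    {"tx": 0, "ty": 0, "tz": 0, "twist": -0.07},
    {"tx": 0, "ty": 0, "tz": 0, "twist": -0.08}
  ]
}}

```text
t: 13.77
eef_pos: [0.5602, 0.0613, 0.111]
ee_rot: [3.141, 0.001, 2.89]
force: [1.9, 0.6, 0.7]
width: 0.0133
gripper_force: 10.0
```

Request:
{"op": "arm_command", "data": {
  "commands": [
    {"tx": 0, "ty": 0, "tz": 0, "twist": -0.015},
    {"tx": 0, "ty": 0, "tz": 0, "twist": -0.03},
    {"tx": 0, "ty": 0, "tz": 0, "twist": -0.045},
    {"tx": 0, "ty": 0, "tz": 0, "twist": -0.06},
    {"tx": 0, "ty": 0, "tz": 0, "twist": -0.075},
    {"tx": 0, "ty": 0, "tz": 0, "twist": -0.09},
    {"tx": 0, "ty": 0, "tz": 0, "twist": -0.09},
    {"tx": 0, "ty": 0, "tz": 0, "twist": -0.09}
  ]
}}

```text
t: 14.43
eef_pos: [0.5602, 0.0615, 0.111]
ee_rot: [3.141, 0.001, -3.114]
force: [1.5, 3.5, 1.6]
width: 0.0135
gripper_force: 10.0
```

Request:
{"op": "arm_command", "data": {
  "commands": [
    {"tx": 0, "ty": 0, "tz": 0, "twist": 0},
    {"tx": 0, "ty": 0, "tz": 0, "twist": 0},
    {"tx": 0, "ty": 0, "tz": 0, "twist": 0},
    {"tx": 0, "ty": 0, "tz": 0, "twist": 0},
    {"tx": 0, "ty": 0, "tz": 0, "twist": 0},
    {"tx": 0, "ty": 0, "tz": 0, "twist": 0},
    {"tx": 0, "ty": 0, "tz": 0, "twist": 0},
    {"tx": 0, "ty": 0, "tz": 0, "twist": 0}
  ],
  "claw": 0.6
}}

```text
t: 15.1
eef_pos: [0.5595, 0.0608, 0.1108]
ee_rot: [-3.142, -0.0, -3.113]
force: [-0.2, 0.2, 0.2]
width: 0.0523
gripper_force: 0.0
```

Request:
{"op": "arm_command", "data": {
  "commands": [
    {"tx": 0, "ty": 0, "tz": -0.06, "twist": 0},
    {"tx": 0, "ty": 0, "tz": -0.15, "twist": 0},
    {"tx": -0.05, "ty": 0, "tz": -0.25, "twist": 0},
    {"tx": -0.15, "ty": 0, "tz": -0.35, "twist": 0},
    {"tx": -0.25, "ty": 0, "tz": -0.36, "twist": 0},
    {"tx": -0.25, "ty": 0, "tz": -0.36, "twist": 0},
    {"tx": -0.25, "ty": 0, "tz": -0.36, "twist": 0},
    {"tx": -0.25, "ty": 0, "tz": -0.36, "twist": 0}
  ]
}}

```text
t: 15.77
eef_pos: [0.6214, 0.0625, 0.2]
ee_rot: [-3.141, -0.002, -3.114]
force: [-0.5, 0.4, -0.5]
width: 0.0523
gripper_force: 0.0
```

```bash
python3 - <<'E'
from h import *
s=get_state();print(s["t"],s["eef_pos"],s["ee_rot"],s["force"],s["q"])
look("wrist",["knob_grip","knob_pointer","index_tip","ring_center","fin_top"],"w4.png")
w=cv2.imread("pics/w4.png")[0:260,160:500]
cv2.imwrite("pics/c4.png",cv2.resize(w,(680,520),interpolation=2))
E
```

```text
15.7667 [0.62138353 0.06247948 0.19996799] [-3.14135306e+00 -1.60062846e-03 -3.11353983e+00] [-0.47714588  0.40571068 -0.45870186] [ 4.12117433e-01  2.77267529e-01 -1.03623434e-01 -4.06501761e-04
 -1.19147919e+00 -1.95470992e+00]
wrist knob_grip 0.87 [323. 138.] [0.5583 0.0587 0.127 ]
wrist knob_pointer 0.92 [328. 197.] [0.5982 0.0632 0.099 ]
wrist index_tip 0.76 [326. 205.] [0.6038 0.0621 0.099 ]
wrist ring_center 0.8 [324. 136.] [0.5579 0.0598 0.08  ]
wrist fin_top 0.69 [384.  46.] [0.5025 0.095  0.107 ]
```

View pics/c4.png

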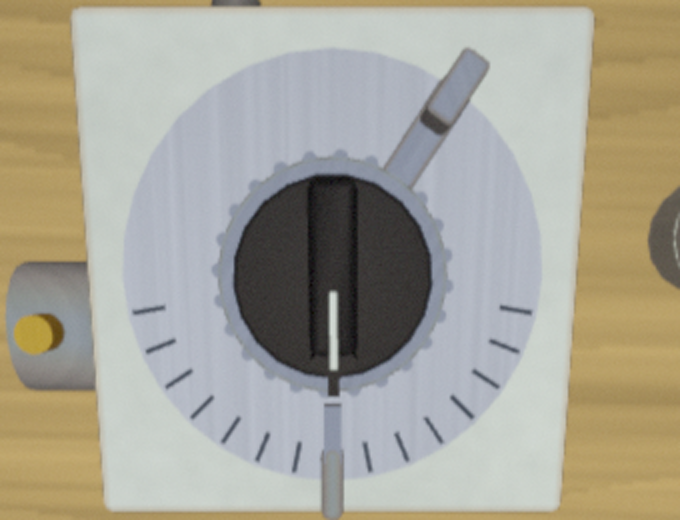

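The pointer at crop (333,385) now faces the index tip at (333,405), and the fin top is at about (460,88). The knob is set. Next I'll close the fingers and go to the counter-clockwise side of the fin.

Request:
{"op": "arm_command", "data": {
  "commands": [
    {"tx": 0.07, "ty": 0.01, "tz": 0, "twist": -0.038},
    {"tx": 0.14, "ty": 0.02, "tz": 0, "twist": -0.076},
    {"tx": 0.21, "ty": 0.03, "tz": 0, "twist": -0.114},
    {"tx": 0.28, "ty": 0.04, "tz": 0, "twist": -0.152},
    {"tx": 0.35, "ty": 0.05, "tz": 0, "twist": -0.19},
    {"tx": 0.42, "ty": 0.06, "tz": 0, "twist": -0.228},
    {"tx": 0.49, "ty": 0.07, "tz": 0, "twist": -0.266},
    {"tx": 0.53, "ty": 0.075, "tz": 0, "twist": -0.304}
  ],
  "claw": 0,
  "grip_force": 20
}}

```text
t: 16.73
eef_pos: [0.4874, 0.0776, 0.2011]
ee_rot: [3.142, 0.001, -2.152]
force: [0.5, 0.6, 0.8]
width: 0.0048
gripper_force: 0.0
```

```bash
python3 - <<'E'
from h import *
s=get_state();print(s["t"],s["eef_pos"],s["ee_rot"],s["force"],s["width"])
a=np.array([.5597,.0608]);y=s["ee_rot"][2];X=np.array([np.cos(y),np.sin(y)]);Y=np.array([np.sin(y),-np.cos(y)])
def rel(p):
    d=p[:2]-s["eef_pos"][:2];return (d@X*1000).round(1),(d@Y*1000).round(1)
print("axis in tool",rel(a))
o=look("wrist",["fin_top","knob_grip"]); o2=look("top",["fin_top"]); o3=look("side",["fin_top"])
for q in (o,o2,o3):
    if "fin_top" in q: p=q["fin_top"];d=p[:2]-a;print("fin in tool",rel(p),np.hypot(*d).round(4),np.degrees(np.arctan2(d[1],d[0])))
p=np.array(ray("wrist",(0,0),.1))
E
```

```text
16.7333 [0.48736544 0.07757807 0.20108319] [ 3.14153052e+00  5.34122460e-04 -2.15192029e+00] [0.53706427 0.64738702 0.77118824] 0.0047949533393435145
axis in tool (np.float64(-25.7), np.float64(-69.7))
wrist fin_top 0.82 [319. 268.] [0.5051 0.0962 0.107 ]
wrist knob_grip 0.81 [218. 278.] [0.5602 0.0604 0.127 ]
top fin_top None
side fin_top 0.59 [318. 286.] [0.4975 0.0965 0.107 ]
fin in tool (np.float64(-25.3), np.float64(-4.5)) 0.0651 147.02466429867673
fin in tool (np.float64(-21.4), np.float64(1.9)) 0.0717 150.1322770273981
```

Request:
{"op": "arm_command", "data": {
  "commands": [
    {"tx": 0, "ty": 0, "tz": 0.07, "twist": 0},
    {"tx": 0, "ty": 0, "tz": 0.14, "twist": 0},
    {"tx": 0, "ty": 0, "tz": 0.21, "twist": 0},
    {"tx": 0, "ty": 0, "tz": 0.28, "twist": 0},
    {"tx": 0, "ty": 0, "tz": 0.35, "twist": 0},
    {"tx": 0, "ty": 0, "tz": 0.4, "twist": 0},
    {"tx": 0, "ty": 0, "tz": 0.436, "twist": 0},
    {"tx": 0, "ty": 0, "tz": 0.436, "twist": 0}
  ]
}}

```text
t: 17.75
eef_pos: [0.4883, 0.077, 0.0898]
ee_rot: [3.14, -0.003, -2.16]
force: [0.0, 0.8, 0.1]
width: 0.0003
gripper_force: 0.0
```

Request:
{"op": "arm_command", "data": {
  "commands": [
    {"tx": -0.005, "ty": 0, "tz": 0, "twist": 0},
    {"tx": -0.011, "ty": 0, "tz": 0, "twist": 0},
    {"tx": -0.017, "ty": 0, "tz": 0, "twist": 0},
    {"tx": -0.023, "ty": 0, "tz": 0, "twist": 0},
    {"tx": -0.029, "ty": 0, "tz": 0, "twist": 0},
    {"tx": -0.035, "ty": 0, "tz": 0, "twist": 0},
    {"tx": -0.04, "ty": 0, "tz": 0, "twist": 0},
    {"tx": -0.045, "ty": 0, "tz": 0, "twist": 0}
  ]
}}

```text
t: 18.42
eef_pos: [0.4955, 0.0872, 0.0919]
ee_rot: [-3.142, 0.0, -2.158]
force: [0.9, -0.0, -0.2]
width: 0.0003
gripper_force: 0.0
```

```bash
cat > r.py <<'E'
from h import *
s=get_state();a=np.array([.5597,.0608]);y=s["ee_rot"][2];X=np.array([np.cos(y),np.sin(y)]);Y=np.array([np.sin(y),-np.cos(y)])
d=s["eef_pos"][:2]-a; t,r=d@X,d@Y
print(round(s["t"],2),"z",s["eef_pos"][2].round(4),"yaw",np.degrees(y).round(1),"t,r mm",(t*1e3).round(1),(r*1e3).round(1),"Ft,Fr,Fz",(s["force"][:2]@X).round(1),(s["force"][:2]@Y).round(1),s["force"][2].round(1),"Mz",(s["moment"][2]).round(3),"q6",s["q"][5].round(2))
import sys
for D in map(float,sys.argv[1:]):
    e=np.radians(D);print(D,"tx",((t*(np.cos(e)-1)-r*np.sin(e))/.25).round(4),"ty",((t*np.sin(e)+r*(np.cos(e)-1))/.25).round(4),"tw",round(D/180,4))
E
python3 r.py 2.5 5 10
```

```text
18.42 z 0.0919 yaw -123.6 t,r mm 13.6 68.1 Ft,Fr,Fz -0.4 -0.7 -0.2 Mz 0.03 q6 -1.15
2.5 tx -0.0119 ty 0.0021 tw 0.0139
5.0 tx -0.0239 ty 0.0037 tw 0.0278
10.0 tx -0.0481 ty 0.0053 tw 0.0556
```

Request:
{"op": "arm_command", "data": {
  "commands": [
    {"tx": -0.006, "ty": 0.001, "tz": 0, "twist": 0.007},
    {"tx": -0.012, "ty": 0.002, "tz": 0, "twist": 0.014},
    {"tx": -0.018, "ty": 0.003, "tz": 0, "twist": 0.021},
    {"tx": -0.024, "ty": 0.0037, "tz": 0, "twist": 0.028},
    {"tx": -0.03, "ty": 0.0042, "tz": 0, "twist": 0.035},
    {"tx": -0.036, "ty": 0.0047, "tz": 0, "twist": 0.042},
    {"tx": -0.042, "ty": 0.005, "tz": 0, "twist": 0.049},
    {"tx": -0.048, "ty": 0.0053, "tz": 0, "twist": 0.056}
  ]
}}

```text
t: 19.08
eef_pos: [0.501, 0.0979, 0.0918]
ee_rot: [-3.142, -0.0, -2.336]
force: [-0.1, -0.6, 0.0]
width: 0.0007
gripper_force: 0.0
```

```bash
python3 r.py 10 12.5; python3 -c "
from h import *
look('wrist',['fin_top'])
r=boxes_of('fin_top','wrist');print(r[:1])"
```

```text
19.08 z 0.0918 yaw -133.9 t,r mm 14.0 68.0 Ft,Fr,Fz 0.5 -0.3 0.0 Mz 0.003 q6 -1.34
10.0 tx -0.0481 ty 0.0056 tw 0.0556
12.5 tx -0.0602 ty 0.0056 tw 0.0694
wrist fin_top 0.91 [318. 294.] [0.5039 0.096  0.107 ]
[{'rect': [95.5, 215.5, 348.5, 303.8], 'score': 0.78}]
```

```bash
python3 - <<'E'
from h import *
w=grab_frame("wrist");s=grab_frame("side")[210:330,230:390]
f=lambda i,z:cv2.convertScaleAbs(cv2.resize(i,z,interpolation=2),alpha=1.5)
cv2.imwrite("pics/c5.png",np.hstack([f(w[150:420,180:460],(400,400)),f(s,(400,400))])[:,:,::-1])
E
```

```text
(no output)
```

View pics/c5.png

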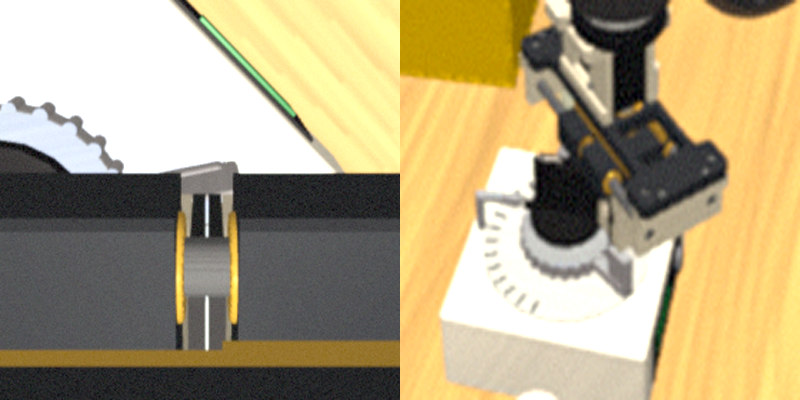

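The wrist crop shows the fin's grey edge near (200,178) beside the shut fingertips. The side crop shows the fin at about (620,265). I need numbers on whether the fin moved.

```bash
python3 - <<'E'
from h import *
def P(cam,p):
    c=calibration(cam);K=np.array(c["camera_matrix"]);T=np.linalg.inv(np.array(c["extrinsics"]));q=K@(T[:3,:3]@p+T[:3,3]);return (q[:2]/q[2]).round(1)
a=np.array([.5597,.0608])
for th in (147,136,125):
    for r in (.058,.069,.080):
        d=r*np.array([np.cos(np.radians(th)),np.sin(np.radians(th))]); p=np.r_[a+d,.107]; print(th,r,"side",P("side",p),"wrist",P("wrist",p),P("wrist",np.r_[a+d,.085]))
s=get_state();print(s["force"],"tcp",P("side",s["eef_pos"]),P("wrist",s["eef_pos"]))
for i in range(2):
    look("side",["fin_top"]);
    r=boxes_of("fin_top","side");print(r[:1])
im=cv2.imread("pics/s3.png"); now=grab_frame("side")[:,:,::-1]
d=cv2.absdiff(im,now).sum(2); print(np.array2string(d[278:300:2,300:330:2]))
E
```

```text
147 0.058 side [312.5 283.6] wrist [301. 299.] [303.4 281.6]
147 0.069 side [316.  286.1] wrist [325.7 294.6] [325.6 277.6]
147 0.08 side [319.5 288.7] wrist [350.6 290.2] [347.8 273.6]
136 0.058 side [308.3 285.7] wrist [303.6 322.3] [305.7 302.7]
136 0.069 side [310.9 288.7] wrist [328.4 322.4] [328.  302.8]
136 0.08 side [313.6 291.7] wrist [353.2 322.5] [350.2 302.9]
125 0.058 side [303.5 287.3] wrist [301.4 344.9] [303.7 323.3]
125 0.069 side [305.2 290.5] wrist [325.4 349.2] [325.3 327.2]
125 0.08 side [306.9 293.9] wrist [349.2 353.5] [346.7 331.1]
[-0.4792492   0.23623706 -0.40138762] tcp [316.6 291.4] [326.2 280. ]
side fin_top 0.78 [318. 286.] [0.4978 0.0979 0.107 ]
[{'rect': [276.2, 277.4, 322.2, 295.5], 'score': 0.97}]
side fin_top 0.95 [317. 287.] [0.4985 0.101  0.107 ]
[{'rect': [276.5, 273.1, 324.3, 296.1], 'score': 0.93}]
[[  5  30  15   6  26  11  79 148 123 170 169 185 182 172 158]
 [  5   8  16   0  19  50  25 120  89 165 167 164 163 147 243]
 [ 13  37  24  31  37  39  32  37  97 165 158 181 172 153 186]
 [ 38  40  39  31  39  39  33  28  22  84  85  97 189 155 158]
 [ 35  37  35  35  35  27  28  17  33  28  46  27  73  89  13]
 [ 42  48  33  42  39  37  33  16  19  41  39  39  49  55  48]
 [ 28  37  20  19  38  35  43  26  19  24  10  34  47  45  44]
 [ 33  38  34  46  47  30  33  31  15  25  21  27  58  39  46]
 [ 40  50  52  56  47  43  28  30  21  31  25  29  49  48  49]
 [ 43  63  42  55  50  57  54  53  24  41  34  13  59  60  56]
 [ 40  49  52  48  49  53  48  48  45  30  18  35  63  56  61]]
```

The fin hasn't moved, and the side picture shows no finger at the TCP projection. The shut fingers also rested on the 140 mm bar top at an eef z of 113 mm. So the real fingertips are about 26 mm higher than the TCP reading, and I passed over the fin without touching it. I'll lift, re-orient with the body's narrow side to the knob, and check the geometry.

Request:
{"op": "arm_command", "data": {
  "commands": [
    {"tx": 0, "ty": 0, "tz": -0.06, "twist": 0},
    {"tx": 0, "ty": 0, "tz": -0.14, "twist": -0.02},
    {"tx": 0, "ty": 0, "tz": -0.22, "twist": -0.06},
    {"tx": 0, "ty": 0, "tz": -0.3, "twist": -0.1},
    {"tx": 0.03, "ty": 0, "tz": -0.34, "twist": -0.135},
    {"tx": 0.06, "ty": 0, "tz": -0.34, "twist": -0.17},
    {"tx": 0.09, "ty": 0, "tz": -0.34, "twist": -0.205},
    {"tx": 0.12, "ty": 0, "tz": -0.34, "twist": -0.24}
  ]
}}

```text
t: 20.35
eef_pos: [0.4799, 0.0759, 0.1771]
ee_rot: [-3.141, 0.0, -1.575]
force: [0.3, -0.5, -0.6]
width: 0.0006
gripper_force: 0.0
```

```bash
python3 - <<'E'
from h import *
from scipy.spatial.transform import Rotation as R
s=get_state();T=np.array(calibration("wrist")["extrinsics"]);Rt=R.from_euler("xyz",s["ee_rot"]).as_matrix()
print("cam in tool",(Rt.T@(T[:3,3]-s["eef_pos"])).round(4),"look dir in tool",(Rt.T@T[:3,2]).round(3))
p=s["eef_pos"]; y=-33*np.pi/180-0
# target: r=74, t=35 ccw of fin angle 147.5
th=np.radians(147.5);a=np.array([.5597,.0608]);tg=a+.074*np.array([np.cos(th),np.sin(th)])+.035*np.array([-np.sin(th),np.cos(th)])
yy=s["ee_rot"][2];X=np.array([np.cos(yy),np.sin(yy)]);Y=np.array([np.sin(yy),-np.cos(yy)]);d=tg-p[:2]
print(s["t"],p,np.degrees(yy),"target",tg,"tx",d@X/.25,"ty",d@Y/.25,"twist left deg ccw",(-32.5-np.degrees(yy)))
def P(cam,p):
    c=calibration(cam);K=np.array(c["camera_matrix"]);TT=np.linalg.inv(np.array(c["extrinsics"]));q=K@(TT[:3,:3]@p+TT[:3,3]);return (q[:2]/q[2]).round(1)
# finger tip front-bottom edge rows for tip offsets
for off in (0,-.02,-.026,-.03): print(off,P("wrist",p+Rt@np.array([.0095,0,off])),P("wrist",p+Rt@np.array([.0095,.021,off])))
E
```

```text
cam in tool [ 6.830e-02 -1.000e-04 -1.868e-01] look dir in tool [-0.251  0.     0.968]
20.35 [0.47992721 0.07587745 0.17708493] -90.21555746336666 target [0.47848355 0.07104147] tx 0.019365516880539235 ty 0.0057018418274019786 twist left deg ccw 57.715557463366665
0 [324.7 261.5] [369.9 261.5]
-0.02 [324.7 275.9] [374.9 275.9]
-0.026 [324.7 280.8] [376.6 280.8]
-0.03 [324.7 284.3] [377.8 284.3]
```

Request:
{"op": "arm_command", "data": {
  "commands": [
    {"tx": 0.005, "ty": 0, "tz": 0, "twist": -0.04},
    {"tx": 0.01, "ty": 0, "tz": 0, "twist": -0.08},
    {"tx": 0.02, "ty": 0.005, "tz": 0, "twist": -0.12},
    {"tx": 0.02, "ty": 0.005, "tz": 0, "twist": -0.16},
    {"tx": 0.02, "ty": 0.005, "tz": 0, "twist": -0.2},
    {"tx": 0.02, "ty": 0.005, "tz": 0, "twist": -0.24},
    {"tx": 0.02, "ty": 0.005, "tz": 0, "twist": -0.28},
    {"tx": 0.02, "ty": 0.005, "tz": 0, "twist": -0.32}
  ]
}}

```text
t: 21.02
eef_pos: [0.4788, 0.071, 0.1768]
ee_rot: [-3.142, 0.0, -0.574]
force: [0.5, 0.2, -0.3]
width: 0.0003
gripper_force: 0.0
```

Request:
{"op": "arm_command", "data": {
  "commands": [
    {"tx": 0, "ty": 0, "tz": 0.07, "twist": 0},
    {"tx": 0, "ty": 0, "tz": 0.14, "twist": 0},
    {"tx": 0, "ty": 0, "tz": 0.21, "twist": 0},
    {"tx": 0, "ty": 0, "tz": 0.28, "twist": 0},
    {"tx": 0, "ty": 0, "tz": 0.33, "twist": 0},
    {"tx": 0, "ty": 0, "tz": 0.37, "twist": 0},
    {"tx": 0, "ty": 0, "tz": 0.4, "twist": 0},
    {"tx": 0, "ty": 0, "tz": 0.42, "twist": 0}
  ]
}}

```text
t: 21.68
eef_pos: [0.4786, 0.0709, 0.071]
ee_rot: [3.141, 0.0, -0.58]
force: [-0.1, 0.3, 0.9]
width: 0.0006
gripper_force: 0.0
```

```bash
cat > r.py <<'E'
from h import *
import sys
s=get_state();a=np.array([.5597,.0608]);y=s["ee_rot"][2];X=np.array([np.cos(y),np.sin(y)]);Y=np.array([np.sin(y),-np.cos(y)])
# x inward, y cw?  report position relative to the axis
d=s["eef_pos"][:2]-a; px,py=d@X,d@Y; F=s["force"]
print(round(s["t"],2),"z",s["eef_pos"][2].round(4),"yaw",np.degrees(y).round(1),"rel x,y mm",(px*1e3).round(1),(py*1e3).round(1),"polar",np.degrees(np.arctan2(d[1],d[0])).round(1),"Fx,Fy,Fz",(F[:2]@X).round(1),(F[:2]@Y).round(1),F[2].round(1),"Mz",s["moment"][2].round(3),"q6",s["q"][5].round(2))
for D in map(float,sys.argv[1:]):
    e=np.radians(D);print(D,"tx",((px*np.cos(e)-py*np.sin(e)-px)/.25).round(4),"ty",((px*np.sin(e)+py*np.cos(e)-py)/.25).round(4),"tw",round(D/180,4))
E
python3 r.py 2.5 5 10 15
```

```text
21.68 z 0.071 yaw -33.2 rel x,y mm -73.4 36.0 polar 172.9 Fx,Fy,Fz -0.3 -0.2 0.9 Mz -0.03 q6 0.44
2.5 tx -0.006 ty -0.0129 tw 0.0139
5.0 tx -0.0114 ty -0.0261 tw 0.0278
10.0 tx -0.0205 ty -0.0532 tw 0.0556
15.0 tx -0.0273 ty -0.0809 tw 0.0833
```

Request:
{"op": "arm_command", "data": {
  "commands": [
    {"tx": 0, "ty": -0.007, "tz": 0, "twist": 0},
    {"tx": 0, "ty": -0.014, "tz": 0, "twist": 0},
    {"tx": 0, "ty": -0.021, "tz": 0, "twist": 0},
    {"tx": 0, "ty": -0.028, "tz": 0, "twist": 0},
    {"tx": 0, "ty": -0.035, "tz": 0, "twist": 0},
    {"tx": 0, "ty": -0.042, "tz": 0, "twist": 0},
    {"tx": 0, "ty": -0.049, "tz": 0, "twist": 0},
    {"tx": 0, "ty": -0.056, "tz": 0, "twist": 0}
  ]
}}

```text
t: 22.35
eef_pos: [0.4866, 0.0829, 0.0719]
ee_rot: [3.142, -0.0, -0.58]
force: [-1.0, -1.5, 0.7]
width: 0.0001
gripper_force: 1.1
```

```bash
python3 r.py 2.5 5 10 15; python3 -c "
from h import *
look('side',['fin_top'])"
```

```text
22.35 z 0.0719 yaw -33.2 rel x,y mm -73.3 21.6 polar 163.2 Fx,Fy,Fz -0.0 1.8 0.7 Mz 0.013 q6 0.42
2.5 tx -0.0035 ty -0.0129 tw 0.0139
5.0 tx -0.0064 ty -0.0259 tw 0.0278
10.0 tx -0.0105 ty -0.0522 tw 0.0556
15.0 tx -0.0124 ty -0.0788 tw 0.0833
side fin_top 0.57 [316. 284.] [0.503 0.093 0.107]
```

Contact is made, with about 1.8 N at the fin. Take-up is at least 0.4 rad from the start, so I'll push 15° now.

Request:
{"op": "arm_command", "data": {
  "commands": [
    {"tx": -0.002, "ty": -0.01, "tz": 0, "twist": 0.01},
    {"tx": -0.004, "ty": -0.02, "tz": 0, "twist": 0.021},
    {"tx": -0.006, "ty": -0.03, "tz": 0, "twist": 0.032},
    {"tx": -0.008, "ty": -0.04, "tz": 0, "twist": 0.042},
    {"tx": -0.01, "ty": -0.05, "tz": 0, "twist": 0.053},
    {"tx": -0.011, "ty": -0.06, "tz": 0, "twist": 0.063},
    {"tx": -0.012, "ty": -0.07, "tz": 0, "twist": 0.073},
    {"tx": -0.0124, "ty": -0.079, "tz": 0, "twist": 0.083}
  ]
}}

```text
t: 23.12
eef_pos: [0.4942, 0.1006, 0.0716]
ee_rot: [3.14, 0.0, -0.842]
force: [-1.2, -1.4, 1.1]
width: 0.0008
gripper_force: 1.1
```

```bash
python3 r.py 2.5 5; python3 -c "
from h import *
look('side',['fin_top','knob_pointer'])"
```

```text
23.12 z 0.0716 yaw -48.3 rel x,y mm -73.3 22.5 polar 148.8 Fx,Fy,Fz 0.3 1.8 1.1 Mz 0.042 q6 0.14
2.5 tx -0.0036 ty -0.0129 tw 0.0139
5.0 tx -0.0067 ty -0.0259 tw 0.0278
side fin_top 0.97 [310. 291.] [0.5114 0.1153 0.107 ]
side knob_pointer None
```

Request:
{"op": "arm_command", "data": {
  "commands": [
    {"tx": -0.001, "ty": -0.004, "tz": 0, "twist": 0.004},
    {"tx": -0.002, "ty": -0.008, "tz": 0, "twist": 0.008},
    {"tx": -0.003, "ty": -0.012, "tz": 0, "twist": 0.012},
    {"tx": -0.004, "ty": -0.016, "tz": 0, "twist": 0.016},
    {"tx": -0.005, "ty": -0.02, "tz": 0, "twist": 0.02},
    {"tx": -0.006, "ty": -0.024, "tz": 0, "twist": 0.025},
    {"tx": -0.0067, "ty": -0.026, "tz": 0, "twist": 0.028},
    {"tx": -0.0067, "ty": -0.026, "tz": 0, "twist": 0.028}
  ]
}}

```text
t: 23.93
eef_pos: [0.4985, 0.1067, 0.0717]
ee_rot: [3.141, 0.0, -0.93]
force: [0.1, -0.8, -1.0]
width: 0.0008
gripper_force: 0.8
```

Request:
{"op": "arm_command", "data": {
  "commands": [
    {"tx": -0.0005, "ty": -0.002, "tz": 0, "twist": 0.002},
    {"tx": -0.001, "ty": -0.004, "tz": 0, "twist": 0.004},
    {"tx": -0.0015, "ty": -0.006, "tz": 0, "twist": 0.006},
    {"tx": -0.002, "ty": -0.008, "tz": 0, "twist": 0.008},
    {"tx": -0.0025, "ty": -0.01, "tz": 0, "twist": 0.01},
    {"tx": -0.003, "ty": -0.012, "tz": 0, "twist": 0.013},
    {"tx": -0.0036, "ty": -0.013, "tz": 0, "twist": 0.014},
    {"tx": -0.0036, "ty": -0.013, "tz": 0, "twist": 0.014}
  ]
}}

```text
t: 24.6
eef_pos: [0.5006, 0.1093, 0.0718]
ee_rot: [-3.142, -0.0, -0.973]
force: [-2.8, -1.8, -1.2]
width: 0.0002
gripper_force: 0.9
```

Request:
{"op": "arm_command", "data": {
  "commands": [
    {"tx": -0.0005, "ty": -0.002, "tz": 0, "twist": 0.002},
    {"tx": -0.001, "ty": -0.004, "tz": 0, "twist": 0.004},
    {"tx": -0.0015, "ty": -0.006, "tz": 0, "twist": 0.006},
    {"tx": -0.002, "ty": -0.008, "tz": 0, "twist": 0.008},
    {"tx": -0.0025, "ty": -0.01, "tz": 0, "twist": 0.01},
    {"tx": -0.003, "ty": -0.012, "tz": 0, "twist": 0.013},
    {"tx": -0.0036, "ty": -0.013, "tz": 0, "twist": 0.014},
    {"tx": -0.0036, "ty": -0.013, "tz": 0, "twist": 0.014}
  ]
}}

```text
t: 25.27
eef_pos: [0.5029, 0.1119, 0.0718]
ee_rot: [-3.141, -0.0, -1.017]
force: [-1.7, -0.9, 0.3]
width: 0.0003
gripper_force: 0.9
```

```bash
python3 r.py 2.5 3
```

```text
25.27 z 0.0718 yaw -58.3 rel x,y mm -73.4 21.4 polar 138.0 Fx,Fy,Fz -0.1 1.9 0.3 Mz -0.009 q6 -0.05
2.5 tx -0.0035 ty -0.0129 tw 0.0139
3.0 tx -0.0041 ty -0.0155 tw 0.0167
```

Request:
{"op": "arm_command", "data": {
  "commands": [
    {"tx": -0.0006, "ty": -0.0022, "tz": 0, "twist": 0.0024},
    {"tx": -0.0012, "ty": -0.0044, "tz": 0, "twist": 0.0048},
    {"tx": -0.0018, "ty": -0.0066, "tz": 0, "twist": 0.0072},
    {"tx": -0.0024, "ty": -0.0088, "tz": 0, "twist": 0.0095},
    {"tx": -0.003, "ty": -0.011, "tz": 0, "twist": 0.012},
    {"tx": -0.0036, "ty": -0.0133, "tz": 0, "twist": 0.0143},
    {"tx": -0.0041, "ty": -0.0155, "tz": 0, "twist": 0.0167},
    {"tx": -0.0041, "ty": -0.0155, "tz": 0, "twist": 0.0167}
  ]
}}

```text
t: 25.93
eef_pos: [0.5052, 0.1146, 0.0717]
ee_rot: [3.141, 0.0, -1.07]
force: [-4.6, -1.0, 0.5]
width: 0.0003
gripper_force: 2.3
```

```bash
python3 r.py 1; for i in 1 2 3; do python3 -c "
from h import *
grab_frame('side')"; python3 r.py; done
```

```text
25.93 z 0.0717 yaw -61.3 rel x,y mm -73.4 22.0 polar 135.4 Fx,Fy,Fz -1.3 4.5 0.5 Mz 0.044 q6 -0.1
1.0 tx -0.0015 ty -0.0051 tw 0.0056
25.98 z 0.0717 yaw -61.3 rel x,y mm -73.4 21.9 polar 135.4 Fx,Fy,Fz -1.2 3.7 1.3 Mz 0.025 q6 -0.1
26.03 z 0.0717 yaw -61.3 rel x,y mm -73.4 21.9 polar 135.4 Fx,Fy,Fz -0.9 5.2 0.4 Mz 0.022 q6 -0.1
26.08 z 0.0717 yaw -61.3 rel x,y mm -73.4 21.9 polar 135.4 Fx,Fy,Fz -0.3 5.4 1.1 Mz 0.088 q6 -0.1
```

Take-up has begun at about 4.7 N, so I'll use small steps now.

Request:
{"op": "arm_command", "data": {
  "commands": [
    {"tx": -0.0003, "ty": -0.001, "tz": 0, "twist": 0.001},
    {"tx": -0.0006, "ty": -0.002, "tz": 0, "twist": 0.002},
    {"tx": -0.0009, "ty": -0.003, "tz": 0, "twist": 0.003},
    {"tx": -0.0012, "ty": -0.004, "tz": 0, "twist": 0.0045},
    {"tx": -0.0015, "ty": -0.005, "tz": 0, "twist": 0.0056},
    {"tx": -0.0015, "ty": -0.005, "tz": 0, "twist": 0.0056},
    {"tx": -0.0015, "ty": -0.005, "tz": 0, "twist": 0.0056},
    {"tx": -0.0015, "ty": -0.005, "tz": 0, "twist": 0.0056}
  ]
}}

```text
t: 26.75
eef_pos: [0.5059, 0.1155, 0.0717]
ee_rot: [3.141, 0.0, -1.087]
force: [-5.3, 0.1, 1.6]
width: 0.0003
gripper_force: 2.8
```

```bash
python3 r.py 1; for i in 1 2 3 4; do python3 -c "
from h import *
grab_frame('side')"; python3 r.py; done
```

```text
26.75 z 0.0717 yaw -62.3 rel x,y mm -73.4 22.2 polar 134.5 Fx,Fy,Fz -2.5 4.6 1.6 Mz 0.041 q6 -0.12
1.0 tx -0.0015 ty -0.0051 tw 0.0056
26.8 z 0.0717 yaw -62.3 rel x,y mm -73.4 22.2 polar 134.6 Fx,Fy,Fz -1.3 5.7 1.6 Mz 0.019 q6 -0.12
26.85 z 0.0717 yaw -62.3 rel x,y mm -73.4 22.2 polar 134.5 Fx,Fy,Fz -1.6 6.3 0.6 Mz 0.089 q6 -0.12
26.9 z 0.0717 yaw -62.3 rel x,y mm -73.4 22.2 polar 134.5 Fx,Fy,Fz -0.8 4.9 0.8 Mz 0.058 q6 -0.12
26.95 z 0.0717 yaw -62.3 rel x,y mm -73.4 22.2 polar 134.5 Fx,Fy,Fz -2.3 5.7 1.3 Mz 0.068 q6 -0.12
```

Request:
{"op": "arm_command", "data": {
  "commands": [
    {"tx": -0.0003, "ty": -0.001, "tz": 0, "twist": 0.001},
    {"tx": -0.0006, "ty": -0.002, "tz": 0, "twist": 0.002},
    {"tx": -0.0009, "ty": -0.003, "tz": 0, "twist": 0.003},
    {"tx": -0.0012, "ty": -0.004, "tz": 0, "twist": 0.0045},
    {"tx": -0.0015, "ty": -0.005, "tz": 0, "twist": 0.0056},
    {"tx": -0.0015, "ty": -0.005, "tz": 0, "twist": 0.0056},
    {"tx": -0.0015, "ty": -0.005, "tz": 0, "twist": 0.0056},
    {"tx": -0.0015, "ty": -0.005, "tz": 0, "twist": 0.0056}
  ]
}}

```text
t: 27.62
eef_pos: [0.5065, 0.1162, 0.0716]
ee_rot: [3.14, 0.0, -1.105]
force: [-6.7, -1.9, 2.6]
width: 0.0007
gripper_force: 3.4
```

```bash
python3 r.py 1; python3 -c "
from h import *
look('side',['fin_top','knob_pointer','index_tip','knob_grip'])"; for i in 1 2 3; do python3 -c "
from h import *
grab_frame('wrist')"; python3 r.py; done;  python3 -c "
from h import *
look('wrist',['fin_top','knob_pointer','index_tip','knob_grip'])"
```

```text
27.62 z 0.0716 yaw -63.3 rel x,y mm -73.4 22.6 polar 133.8 Fx,Fy,Fz -1.3 6.8 2.6 Mz 0.018 q6 -0.14
1.0 tx -0.0015 ty -0.0051 tw 0.0056
side fin_top 0.53 [301. 291.] [0.5292 0.1205 0.107 ]
side knob_pointer 0.45 [284. 268.] [0.5879 0.0479 0.099 ]
side index_tip 0.57 [277. 265.] [0.6062 0.0413 0.099 ]
side knob_grip None
27.92 z 0.0717 yaw -63.3 rel x,y mm -73.4 22.6 polar 133.8 Fx,Fy,Fz -1.1 7.0 1.4 Mz 0.059 q6 -0.14
27.97 z 0.0717 yaw -63.3 rel x,y mm -73.4 22.6 polar 133.8 Fx,Fy,Fz -1.4 6.3 2.1 Mz 0.023 q6 -0.14
28.02 z 0.0716 yaw -63.3 rel x,y mm -73.4 22.6 polar 133.8 Fx,Fy,Fz -1.9 6.2 2.0 Mz 0.088 q6 -0.14
wrist fin_top None
wrist knob_pointer None
wrist index_tip 0.89 [154.  62.] [0.6011 0.0613 0.099 ]
wrist knob_grip 0.7 [246. 114.] [0.5603 0.0613 0.127 ]
```

Request:
{"op": "arm_command", "data": {
  "commands": [
    {"tx": -0.0005, "ty": -0.0017, "tz": 0, "twist": 0.0018},
    {"tx": -0.001, "ty": -0.0034, "tz": 0, "twist": 0.0037},
    {"tx": -0.0015, "ty": -0.005, "tz": 0, "twist": 0.0056},
    {"tx": -0.002, "ty": -0.0068, "tz": 0, "twist": 0.0074},
    {"tx": -0.0025, "ty": -0.0085, "tz": 0, "twist": 0.0093},
    {"tx": -0.003, "ty": -0.0102, "tz": 0, "twist": 0.0111},
    {"tx": -0.003, "ty": -0.0102, "tz": 0, "twist": 0.0111},
    {"tx": -0.003, "ty": -0.0102, "tz": 0, "twist": 0.0111}
  ]
}}

```text
t: 28.93
eef_pos: [0.5079, 0.1178, 0.0716]
ee_rot: [3.139, 0.0, -1.14]
force: [-9.0, -2.3, 4.4]
width: 0.0004
gripper_force: 4.4
```

```bash
python3 r.py 1; for i in 1 2 3 4; do python3 -c "
from h import *
grab_frame('wrist')"; python3 r.py; done
```

```text
28.93 z 0.0716 yaw -65.3 rel x,y mm -73.4 23.2 polar 132.3 Fx,Fy,Fz -1.7 9.2 4.4 Mz 0.019 q6 -0.17
1.0 tx -0.0016 ty -0.0051 tw 0.0056
28.98 z 0.0716 yaw -65.3 rel x,y mm -73.4 23.2 polar 132.3 Fx,Fy,Fz -1.6 8.2 3.4 Mz 0.066 q6 -0.17
29.03 z 0.0716 yaw -65.3 rel x,y mm -73.4 23.2 polar 132.3 Fx,Fy,Fz -3.0 8.6 3.6 Mz 0.084 q6 -0.17
29.08 z 0.0716 yaw -65.3 rel x,y mm -73.4 23.3 polar 132.3 Fx,Fy,Fz -2.6 9.6 4.4 Mz 0.096 q6 -0.17
29.13 z 0.0716 yaw -65.3 rel x,y mm -73.4 23.3 polar 132.3 Fx,Fy,Fz -2.9 8.5 4.2 Mz 0.076 q6 -0.17
```

Request:
{"op": "arm_command", "data": {
  "commands": [
    {"tx": -0.0003, "ty": -0.001, "tz": 0, "twist": 0.001},
    {"tx": -0.0006, "ty": -0.002, "tz": 0, "twist": 0.002},
    {"tx": -0.0009, "ty": -0.003, "tz": 0, "twist": 0.003},
    {"tx": -0.0012, "ty": -0.004, "tz": 0, "twist": 0.0045},
    {"tx": -0.0016, "ty": -0.0051, "tz": 0, "twist": 0.0056},
    {"tx": -0.0016, "ty": -0.0051, "tz": 0, "twist": 0.0056},
    {"tx": -0.0016, "ty": -0.0051, "tz": 0, "twist": 0.0056},
    {"tx": -0.0016, "ty": -0.0051, "tz": 0, "twist": 0.0056}
  ]
}}

```text
t: 29.8
eef_pos: [0.5086, 0.1185, 0.0715]
ee_rot: [3.138, 0.0, -1.157]
force: [-9.8, -1.2, 4.6]
width: 0.0004
gripper_force: 5.0
```

```bash
python3 r.py; for i in 1 2 3 4; do python3 -c "
from h import *
grab_frame('wrist')"; python3 r.py; done
```

```text
29.8 z 0.0715 yaw -66.3 rel x,y mm -73.4 23.6 polar 131.5 Fx,Fy,Fz -2.8 9.4 4.6 Mz 0.085 q6 -0.19
29.85 z 0.0715 yaw -66.3 rel x,y mm -73.4 23.7 polar 131.6 Fx,Fy,Fz -2.3 10.9 5.5 Mz 0.076 q6 -0.19
29.9 z 0.0715 yaw -66.3 rel x,y mm -73.4 23.7 polar 131.6 Fx,Fy,Fz -2.6 10.0 4.8 Mz 0.11 q6 -0.19
29.95 z 0.0715 yaw -66.3 rel x,y mm -73.4 23.7 polar 131.6 Fx,Fy,Fz -2.1 10.5 4.5 Mz 0.116 q6 -0.19
30.0 z 0.0715 yaw -66.3 rel x,y mm -73.4 23.7 polar 131.6 Fx,Fy,Fz -2.4 10.3 5.7 Mz 0.094 q6 -0.19
```

The push is 10.2 N, which is on target. I'll back off the fin and lift.

Request:
{"op": "arm_command", "data": {
  "commands": [
    {"tx": 0, "ty": 0.01, "tz": 0, "twist": 0},
    {"tx": 0, "ty": 0.03, "tz": 0, "twist": 0},
    {"tx": 0, "ty": 0.06, "tz": 0, "twist": 0},
    {"tx": -0.02, "ty": 0.08, "tz": -0.04, "twist": 0},
    {"tx": -0.02, "ty": 0.08, "tz": -0.14, "twist": 0},
    {"tx": -0.02, "ty": 0.08, "tz": -0.26, "twist": 0},
    {"tx": -0.02, "ty": 0.08, "tz": -0.4, "twist": 0},
    {"tx": -0.02, "ty": 0.08, "tz": -0.5, "twist": 0}
  ]
}}

```text
t: 30.67
eef_pos: [0.4909, 0.1165, 0.2011]
ee_rot: [-3.137, -0.0, -1.156]
force: [0.7, -0.1, 0.7]
width: 0.0004
gripper_force: 0.0
```

Request:
{"op": "arm_command", "data": {
  "commands": [
    {"tx": -0.05, "ty": 0, "tz": -0.05, "twist": 0},
    {"tx": -0.1, "ty": 0, "tz": -0.1, "twist": 0},
    {"tx": -0.15, "ty": 0, "tz": -0.15, "twist": 0},
    {"tx": -0.2, "ty": 0, "tz": -0.2, "twist": 0},
    {"tx": -0.2, "ty": 0, "tz": -0.2, "twist": 0},
    {"tx": -0.2, "ty": 0, "tz": -0.2, "twist": 0},
    {"tx": -0.2, "ty": 0, "tz": -0.2, "twist": 0},
    {"tx": -0.2, "ty": 0, "tz": -0.2, "twist": 0}
  ]
}}

```text
t: 31.33
eef_pos: [0.4696, 0.1612, 0.2464]
ee_rot: [3.141, -0.0, -1.157]
force: [-0.2, -0.4, 0.0]
width: 0.0005
gripper_force: 0.0
```

```bash
python3 r.py; python3 - <<'E'
from h import *
a=np.array([.5597,.0608])
for c in ("wrist","side","top"):
    for n,p in look(c,["fin_top","knob_pointer","index_tip","knob_grip","jar"]).items():
        d=p[:2]-a;print(n,np.hypot(*d).round(3),np.degrees(np.arctan2(d[1],d[0])).round(1))
E
```

```text
31.33 z 0.2464 yaw -66.3 rel x,y mm -128.2 42.1 polar 131.9 Fx,Fy,Fz 0.3 0.3 0.0 Mz -0.004 q6 -0.31
wrist fin_top 0.77 [273. 143.] [0.5283 0.1223 0.107 ]
wrist knob_pointer 0.65 [218.  28.] [0.5963 0.0633 0.099 ]
wrist index_tip 0.85 [213.  24.] [0.6006 0.062  0.099 ]
wrist knob_grip 0.79 [258.  36.] [0.562  0.0603 0.127 ]
wrist jar 0.93 [242. 224.] [0.5379 0.2201 0.    ]
fin_top 0.069 117.0
knob_pointer 0.037 3.9
index_tip 0.041 1.7
knob_grip 0.002 -11.3
jar 0.161 97.8
side fin_top 0.83 [302. 292.] [0.5254 0.123  0.107 ]
side knob_pointer 0.91 [282. 268.] [0.5932 0.0511 0.099 ]
side index_tip 0.69 [276. 269.] [0.6037 0.0566 0.099 ]
side knob_grip 0.79 [298. 261.] [0.5562 0.0493 0.127 ]
side jar 0.92 [286. 359.] [0.535  0.2163 0.    ]
fin_top 0.071 118.9
knob_pointer 0.035 -16.2
index_tip 0.044 -5.4
knob_grip 0.012 -106.7
jar 0.157 99.0
top fin_top 0.69 [243. 253.] [0.5213 0.1221 0.107 ]
top knob_pointer 0.74 [270. 222.] [0.5987 0.0621 0.099 ]
top index_tip 0.7 [270. 220.] [0.6034 0.0615 0.099 ]
top knob_grip 0.66 [272. 238.] [0.5554 0.0535 0.127 ]
top jar 0.53 [211. 255.] [0.5271 0.2243 0.    ]
fin_top 0.072 122.1
knob_pointer 0.039 1.9
index_tip 0.044 1.0
knob_grip 0.008 -120.2
jar 0.167 101.3
```

```bash
python3 -c "
from station import job_done
print(job_done())"
```

```text
the job is handed in; nothing more can be done
None
```

The job is handed in, but its verdict was not shown: the last camera readings put the pointer within about 2–3° of the index, the lock ring was tightened to about 10 N at the fin and released, and no bystander was touched that I could tell.

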